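Clamp a dough guide strip in the bench thickness gauge

TASK

Check the aluminium dough guide strip in the bench thickness gauge: lay its end nearer the gauge on the rail, slide it along under the spindle and push it gently fully home against the end stop. Then turn the ratchet thimble clockwise, seen from above, until you feel it slip, stop there without grinding on, and let go, leaving the strip clamped and home; disturb nothing else on the counter.

Things in the scene. Friction and masses are not known exactly. Their poses are not given: they have to be found in the camera images.
- gauge: Bench thickness gauge, fixed. Origin on the table, on the vertical spindle axis; z up. A column (x 58 to 86, y -30 to 30 mm) carries an arm (x -18 to 70, y -22 to 22 mm, underside 100, top 126 mm up) over anvil and spindle. The 15 mm spindle does not turn; its face starts 3 to 9 mm above a strip laid on the anvil (not measured). Thimble turned clockwise from above: 2.5 mm down per rad.
- rail_end (a point): Middle of the outer end of the rail's top, at y = -178 mm of the gauge, 45 mm above the table. The rail, 12 mm wide, runs straight from here along the gauge's own y to the anvil, level with the anvil's top. Beside the rail nothing is higher than 14 mm, until the cheeks.
- mouth (a point): Mouth of the channel, at y = -34 mm of the gauge, mid-width, 45 mm above the table (level with rail and anvil). From here to the stop two cheeks rising to 56 mm guide the strip: the channel is 32 mm wide and 64 mm long, and runs along the gauge's own y.
- anvil: Steel anvil pad under the spindle, 32 mm wide, 44 mm along y. Origin on the spindle axis at its foot, 14 mm above the table; its flat top is 31 mm above this origin. The strip is clamped between it and the spindle; more than 85 N on it bruises the strip.
- stop: Rigid steel end stop, 44 mm wide, closing the channel. Origin at the middle of the foot of the face that the strip meets, 30 mm from the spindle axis along the gauge's +y and 14 mm above the table; its top is 58 mm above the table. Not to be pushed with more than 25 N.
- thimble: Ratchet thimble on top of the gauge: upright ribbed steel cylinder, 34 mm across, 40 mm tall, on the spindle axis. Origin: centre of its underside, 137 mm above the table; it turns but does not rise or fall, and stays where it is left. The 44 mm disc below it (129 to 135 mm up) turns with it and stands still when the ratchet slips.
- thimble_mid (a point): Centre of the thimble, 157 mm above the table: grip here. Moment while it is being turned clockwise (it falls back in pauses): about 0.08 N m running free; with the strip clamped it rises and the ratchet slips from about 0.23 N m (60 N on the strip). Slipping on tightens its spring by 0.05 N m (20 N on the strip) per rad: more than about 1.2 rad of slip bruises the strip.
- strip_mid (a point): Centre of the dough guide strip: a plain flat aluminium bar, 28 mm wide (its own x), 240 mm long (its own y), 10 mm thick (its own z), about 0.17 kg, lying loose on the table. This point is half-way up it, 5 mm above its underside.
- strip_end (a point): Middle of the +y end face of the strip, 120 mm from its centre: the end nearer the gauge at the start, which goes into it.
- strip: The same strip; origin at the centre of its underside.
- pin: Bystander, to be left alone: wooden rolling pin, 48 mm thick and 330 mm long over its handles. Origin at the centre of its underside.
- bowl: Bystander, to be left alone: steel bowl, 160 mm across, 60 mm high. Origin at the centre of its underside.
- shaker: Bystander, to be left alone: glass spice shaker with steel cap, 44 mm across, 100 mm high. Origin at the centre of its underside.
- oilcan: Bystander, to be left alone: conical steel oil can with a handle, 72 mm across at the foot, 115 mm high. Origin at the centre of its underside.
- spoon: Bystander, to be left alone: steel spoon, 170 mm long. Origin at the centre of its underside.
- scraper: Bystander, to be left alone: dough scraper, a flat 75 x 110 mm steel blade with a wooden grip. Origin at the centre of its underside.
- cutter: Bystander, to be left alone: thin steel ring cutter, 80 mm across, 35 mm high. Origin at the centre of its underside.

How it is judged:
By the outcome, as a careful person would: the job done as asked, in the order asked, and still so for the second after the job is handed in, with the robot touching nothing.
It also fails if it takes over 72 s, if anything falls off the work surface, if the arm or the gripper's body presses on something with over 40 N, if the wrist force passes 120 N, or if a joint passes its speed limit or range.

ROBOT

A 6-joint arm with a two-finger parallel gripper is mounted at the origin on the work surface. World frame = base frame: x ahead of the robot, y to its left, z up, the work surface at z = 0. Lengths are in m, angles in rad, forces in N, time in s.
With the tool pointing down it reaches from about 0.275 to 0.825 m from the base axis. Payload 4.9 kg.
Tool frame: the origin (TCP) lies midway between the tips of the shut fingers; the grasp point (between the pads) lies 19 mm behind it (bot.grip_depth is the distance from the TCP to the grasp point, in m); y points along the fingers, x is the direction in which the jaws open and shut, and the axes are right-handed (so a half turn about y gives the same grasp; the last joint's range is limited). The gripper opens to 85 mm and grips with 20 to 120 N. Pads are 22 mm wide; open, the fingers measure 114 mm over their backs; the gripper's body (76 mm by 85 mm) begins 54 mm behind the grasp point. The pads swing forward as they close: fully open they stand 13 mm farther back than shut.
Start: joints at [-1.291, 0.326, -0.193, 1.052, 0, 1.437], TCP at [0.221, -0.504, 0.231] pointing down, gripper open.
Joint ranges: [-2.65, 2.65], [-0.97, 1.79], [-1.3, 1.35], [-1.93, 2.1], [-1.47, 1.37], [-3.14, 3.14]. Speed limits (rad/s): [2.57, 2.57, 3.14, 3.14, 3.14, 3.14].

INTERFACE

Orientations are given as a unit quaternion [w, x, y, z].
In Python, from cell import bot gives the robot as it stands. Calls block until the motion is done:
- bot.move_pose(position, orientation): joint-space move of the TCP to a pose.
- bot.move_linear(position, speed=0.15, rotation=None, until_force=None): straight line of the TCP; rotation=None keeps the orientation; speed is the mean speed in m/s. With until_force (N) it stops when the force on the tool has changed by that much, and returns True; else False.
- bot.goto_joints(angles): joint-space move.
- bot.set_gripper(opening, grasp_force=None): opening from 0.0 (shut) to 1.0 (fully open); grasp_force is the grip in N (None keeps the last); returns when the fingers have stopped.
- bot.wait(seconds).
- bot.solve_ik(position, orientation): joint angles nearest the present ones, or None.
- bot.camera(name): name is "scene" or "top" or "wrist"; returns the picture (420x560x3 uint8, red, green, blue); there is no depth.
- bot.calibration(name): a dict with "mtx" (3x3 intrinsics, pixels), "extrinsics" (4x4, takes a point from world to camera coordinates); the wrist camera has in their place "hand_eye" (4x4, takes a point from camera to tool coordinates, whose origin is the TCP and whose axes are the tool frame's). Camera axes: x right, y down, z forward; pixel columns grow to the right and rows downward; lengths in m; the calibration is good to about 2 mm. The wrist camera is an equidistant fisheye: a pixel r from the principal point sees the ray r / f radians off the axis. A picture is of the moment at which its call begins: read the wrist's pose just before it. calibration takes no time and is no camera call.
A pose or a line that the arm cannot do raises bot.PlanningError and nothing moves.
- bot.close_job(): hands the job in, once; it reports no verdict.
Trained networks look in the newest picture that a camera, given by its name, has taken for a name from the list of things; names that differ only in an ending like _2 or _b are one class to them, and where a whole thing is asked for, a point or a joint stands for the part that bears it (a point fixed in the world has none). Each returns a list of dicts, best first, with "confidence" (0 to 1); they miss things now and then, are a little off and sometimes report something else, mostly with a low value. They report only what shows in the picture. A call takes as long as a camera call.
- bot.search_frame(camera, thing): "bbox" ([left, top, width, height] in pixels, round what is visible of it).
Readings, each from a call of its own:
- bot.read_clock(): time.
- bot.read_joint_positions(): joint angles.
- bot.read_joint_vel(): joint speeds.
- bot.read_joint_efforts(): joint torques, N m.
- bot.read_position(): TCP position.
- bot.read_tool_rot(): TCP orientation.
- bot.read_ft_force(): force on the tool from outside, world axes, zero at the start.
- bot.read_moment(): the same for the moment, N m.
- bot.read_gripper_width(): opening from 0.0 (shut) to 1.0 (fully open).
Only numpy, scipy, OpenCV 4.12 (cv2) and the standard library are available. Lean on these libraries where they do the work, as an engineer would, in place of code of your own. Each camera call takes 0.05 s, during which the arm holds its last target.

## Working session

There is one attempt and no reset: what is moved stays moved. The work goes in short steps, each a Python script; the robot and the scene stay as the last script left them, time stands still between calls to the robot, and variables do not carry over. Pictures are saved under pics/ and viewed, and the job is handed in when it is done.

```bash
ls; mkdir -p pics; python3 - <<'E'
from cell import bot
import cv2, numpy as np
print(bot.read_clock())
for n in ["scene","top","wrist"]:
    im=bot.camera(n); cv2.imwrite(f"pics/{n}0.png",im[:,:,::-1])
    c=bot.calibration(n)
    for k,v in c.items(): print(n,k,np.round(v,4).tolist())
    for t in ["gauge","strip","thimble","pin","bowl","shaker","oilcan","spoon","scraper","cutter","anvil","stop"]:
        r=bot.search_frame(n,t)
        print(n,t,[(np.round(d["bbox"]).tolist(),round(d["confidence"],2)) for d in r[:2]])
print(bot.read_clock(), bot.read_tool_rot(), bot.read_position(), bot.read_ft_force(), bot.read_moment(), bot.grip_depth)
E
```

```text
pics
0.0
scene mtx [[480.2952, 0.0, 282.678], [0.0, 480.2952, 203.0688], [0.0, 0.0, 1.0]]
scene extrinsics [[-0.7579, 0.6523, -0.0034, 0.4122], [0.5584, 0.646, -0.5204, -0.2676], [-0.3373, -0.3964, -0.8539, 1.6207], [0.0, 0.0, 0.0, 1.0]]
scene gauge [([297.0, 210.0, 58.0, 82.0], 0.67)]
scene strip [([236.0, 118.0, 33.0, 58.0], 0.89)]
scene thimble [([333.0, 231.0, 14.0, 22.0], 0.58), ([298.0, 207.0, 59.0, 84.0], 0.21)]
scene pin [([138.0, 139.0, 62.0, 73.0], 0.77)]
scene bowl [([178.0, 216.0, 60.0, 57.0], 0.81)]
scene shaker [([384.0, 202.0, 17.0, 27.0], 0.7), ([253.0, 96.0, 22.0, 24.0], 0.27)]
scene oilcan [([246.0, 274.0, 22.0, 37.0], 0.69), ([297.0, 207.0, 59.0, 83.0], 0.67)]
scene spoon [([190.0, 161.0, 34.0, 32.0], 0.8), ([387.0, 253.0, 42.0, 41.0], 0.23)]
scene scraper [([386.0, 256.0, 43.0, 38.0], 0.61), ([331.0, 255.0, 14.0, 11.0], 0.56)]
scene cutter [([252.0, 100.0, 23.0, 22.0], 0.54)]
scene anvil [([334.0, 256.0, 13.0, 14.0], 0.54)]
scene stop [([337.0, 268.0, 15.0, 10.0], 0.55)]
top mtx [[473.7739, 0.0, 274.6359], [0.0, 473.7739, 210.6118], [0.0, 0.0, 1.0]]
top extrinsics
[... 644 characters left out ...]
63), ([171.0, 199.0, 12.0, 13.0], 0.57)]
top stop [([255.0, 76.0, 69.0, 62.0], 0.57)]
wrist mtx [[325.1923, 0.0, 278.5069], [0.0, 325.1923, 211.9819], [0.0, 0.0, 1.0]]
wrist hand_eye [[1.0, -0.0004, 0.0006, -0.0005], [-0.0007, -0.2609, 0.9654, -0.1419], [-0.0003, -0.9654, -0.2609, 0.065], [0.0, 0.0, 0.0, 1.0]]
wrist gauge []
wrist strip []
wrist thimble []
wrist pin []
wrist bowl []
wrist shaker []
wrist oilcan []
wrist spoon []
wrist scraper []
wrist cutter [([154.0, 12.0, 82.0, 80.0], 0.67)]
wrist anvil []
wrist stop []
1.95 [-0.59202588  0.59207392 -0.3866162   0.38662867] [ 0.22116229 -0.50361383  0.23129394] [-0.00439897  0.02682541 -0.11915531] [0.02478436 0.03654265 0.01641052] 0.0187
```

```bash
python3 - <<'E'
import cv2
for n,(x0,y0,x1,y1) in {"top":(90,60,490,330),"scene":(130,80,440,320)}.items():
    im=cv2.imread(f"pics/{n}0.png")[y0:y1,x0:x1]
    s=min(800/im.shape[1],600/im.shape[0]); cv2.imwrite(f"pics/{n}0c.png",cv2.resize(im,None,fx=s,fy=s,interpolation=cv2.INTER_CUBIC)); print(n,s)
E
```

```text
top 2.0
scene 2.5
```

View pics/top0c.png

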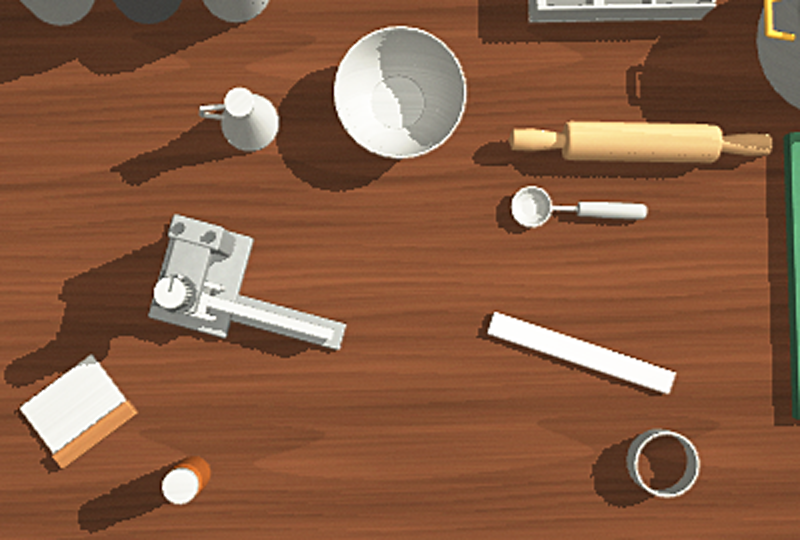

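View pics/scene0c.png

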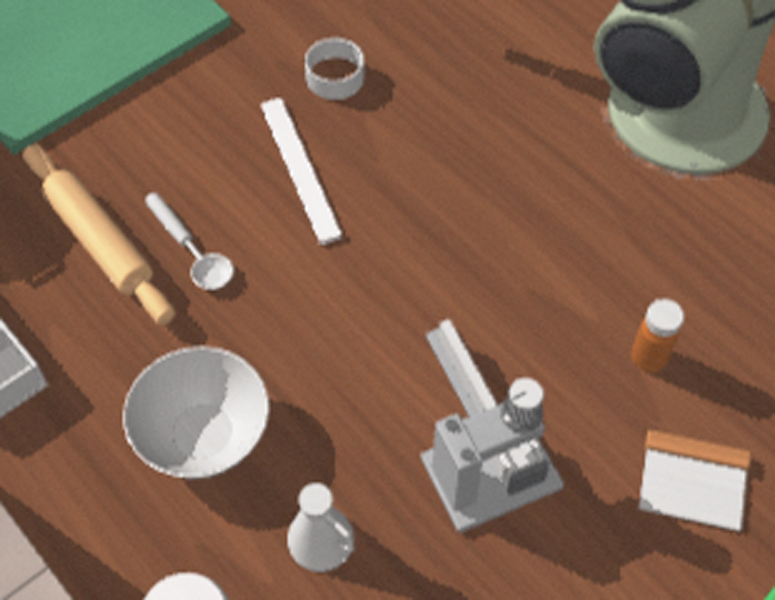

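View pics/wrist0.png

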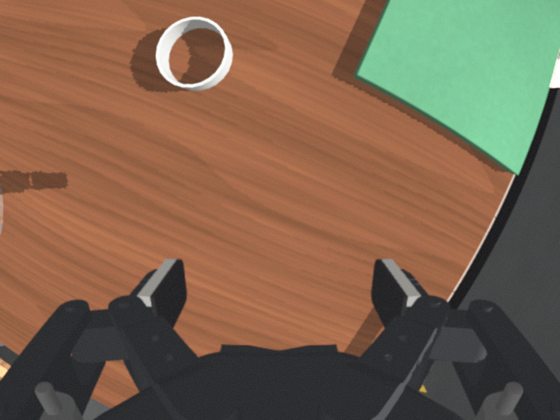

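```bash
cat > h.py <<'E'
import numpy as np, cv2
from scipy.spatial.transform import Rotation as R
def q2R(q): return R.from_quat([q[1],q[2],q[3],q[0]]).as_matrix()
def R2q(M):
    q=R.from_matrix(M).as_quat(); return np.array([q[3],q[0],q[1],q[2]])
def toolR(yaw_x, down=True):
    """tool y = -z world, tool x = dir at angle yaw_x"""
    x=np.array([np.cos(yaw_x),np.sin(yaw_x),0]); y=np.array([0,0,-1.]); z=np.cross(x,y)
    return np.column_stack([x,y,z])
def pix2plane(cal,uv,z,pose=None):
    """uv Nx2 -> Nx3 world on plane z; pose=(pos,quat) for wrist"""
    uv=np.atleast_2d(np.asarray(uv,float)); K=np.array(cal["mtx"])
    a=(uv-[K[0,2],K[1,2]])/[K[0,0],K[1,1]]
    if pose is None:
        d=np.c_[a,np.ones(len(a))]; E=np.array(cal["extrinsics"]); Rw=E[:3,:3].T; o=-Rw@E[:3,3]
    else:
        r=np.hypot(*a.T); s=np.where(r>1e-9,np.sin(r)/np.maximum(r,1e-9),1)
        d=np.c_[a*s[:,None],np.cos(r)]
        H=np.array(cal["hand_eye"]); Rt=q2R(pose[1]); Rw=Rt@H[:3,:3]; o=Rt@H[:3,3]+pose[0]
    d=d@Rw.T
    t=(z-o[2])/d[:,2]
    return o+t[:,None]*d
def world2pix(cal,P,pose=None):
    P=np.atleast_2d(np.asarray(P,float)); K=np.array(cal["mtx"])
    if pose is None:
        E=np.array(cal["extrinsics"]); c=P@E[:3,:3].T+E[:3,3]; a=c[:,:2]/c[:,2:]
    else:
        H=np.array(cal["hand_eye"]); Rt=q2R(pose[1]); Rw=Rt@H[:3,:3]; o=Rt@H[:3,3]+pose[0]
        c=(P-o)@Rw; n=np.hypot(c[:,0],c[:,1]); th=np.arctan2(n,c[:,2]); a=c[:,:2]*(th/np.maximum(n,1e-12))[:,None]
    return a*[K[0,0],K[1,1]]+[K[0,2],K[1,2]]
def gauge_pts(org,yaw,pts):
    c,s=np.cos(yaw),np.sin(yaw); pts=np.atleast_2d(np.asarray(pts,float))
    return np.c_[org[0]+c*pts[:,0]-s*pts[:,1], org[1]+s*pts[:,0]+c*pts[:,1], pts[:,2]]
E
python3 - <<'E'
from cell import bot
from h import *
for n in ["top","scene"]:
    im=cv2.imread(f"pics/{n}0.png"); cal=bot.calibration(n)
    x,y,w,h={"top":(334,215,93,42),"scene":(236,118,33,58)}[n]
    m=np.zeros(im.shape[:2],np.uint8); m[y-4:y+h+4,x-4:x+w+4]=(im[y-4:y+h+4,x-4:x+w+4].min(2)>150)
    ys,xs=np.nonzero(m)
    P=pix2plane(cal,np.c_[xs,ys],0.010)
    rect=cv2.minAreaRect((P[:,:2]*1000).astype(np.float32)); print(n,len(xs),rect,P.mean(0))
    cov=np.cov(P[:,:2].T); w_,v=np.linalg.eigh(cov); print(np.sqrt(12*w_),v[:,1],np.degrees(np.arctan2(v[1,1],v[0,1])))
    if n=="top":
        print("thimble top",pix2plane(cal,[[174.5,206]],0.177),pix2plane(cal,[(90+170/2,60+292/2)],.177))
        print("rail end",pix2plane(cal,[(90+333/2,60+338/2)],.045), pix2plane(cal,[(90+210/2,60+297/2)],.045))
E
```

```text
top 1086 ((462.495361328125, -263.7835388183594), (240.00753784179688, 27.77759552001953), 70.30422973632812) [ 0.46255513 -0.2634609   0.01      ]
[0.02843268 0.24012264] [0.3383415  0.94102339] 70.22413823742838
thimble top [[0.54266831 0.21682455 0.177     ]] [[0.54264505 0.21576001 0.177     ]]
rail end [[0.48752838 0.04536941 0.045     ]] [[0.54041209 0.19282435 0.045     ]]
scene 553 ((459.3359375, -266.7063293457031), (259.8298034667969, 74.30308532714844), 58.53093338012695) [ 0.46277779 -0.25787943  0.01      ]
[0.03368264 0.24477535] [0.3471076  0.93782531] 69.68949500820473
```

```bash
python3 - <<'E'
from cell import bot
from h import *
print(q2R(bot.read_tool_rot()).round(3).tolist())
ya=np.radians(70.2)
u=np.array([np.cos(ya),np.sin(ya),0]); c=np.array([.4625,-.2635,0])
re=np.array([.4875,.0454,0])
for yx in (160.2,-19.8):
    q=R2q(toolR(np.radians(yx)))
    for p in (c+[0,0,.2],c+[0,0,.005],c+[0,0,.15],re-.09*u+[0,0,.1],re-.09*u+[0,0,.045],re+.09*u+[0,0,.045],re+.1*u+[0,0,.2]):
        s=bot.solve_ik(p,q); print(yx,p.round(3),None if s is None else np.round(s,2))
for d in range(0,360,20):
    s=bot.solve_ik([.5427,.217,.139],R2q(toolR(np.radians(d)))); print(d,None if s is None else np.round(s,2))
E
```

```text
[[0.402, -0.0, 0.916], [-0.916, -0.0, 0.402], [0.0, -1.0, -0.0]]
160.2 [ 0.462 -0.264  0.2  ] [-0.66  0.32 -0.29  0.96  0.   -1.88]
160.2 [ 0.462 -0.264  0.005] [-0.66  0.56 -0.5   0.51  0.   -1.88]
160.2 [ 0.462 -0.264  0.15 ] [-0.66  0.36 -0.36  0.85  0.   -1.88]
160.2 [ 0.457 -0.039  0.1  ] [-0.25  0.3  -0.61  0.66  0.   -1.47]
160.2 [ 0.457 -0.039  0.045] [-0.25  0.39 -0.66  0.52  0.   -1.47]
160.2 [0.518 0.13  0.045] [ 0.11  0.5  -0.47  0.6   0.   -1.12]
160.2 [0.521 0.139 0.2  ] [ 0.12  0.33 -0.27  0.97  0.   -1.1 ]
-19.8 [ 0.462 -0.264  0.2  ] [-0.66  0.32 -0.29  0.96  0.    1.26]
-19.8 [ 0.462 -0.264  0.005] [-0.66  0.56 -0.5   0.51  0.    1.26]
-19.8 [ 0.462 -0.264  0.15 ] [-0.66  0.36 -0.36  0.85  0.    1.26]
-19.8 [ 0.457 -0.039  0.1  ] [-0.25  0.3  -0.61  0.66  0.    1.67]
-19.8 [ 0.457 -0.039  0.045] [-0.25  0.39 -0.66  0.52  0.    1.67]
-19.8 [0.518 0.13  0.045] [ 0.11  0.5  -0.47  0.6   0.    2.02]
-19.8 [0.521 0.139 0.2  ] [ 0.12  0.33 -0.27  0.97  0.    2.04]
0 [ 0.25  0.46 -0.23  0.87  0.    1.82]
20 [ 0.25  0.46 -0.23  0.87  0.    1.48]
40 [ 0.25  0.46 -0.23  0.87  0.    1.13]
60 [ 0.25  0.46 -0.23  0.87  0.    0.78]
80 [ 0.25  0.46 -0.23  0.87  0.    0.43]
100 [ 0.25  0.46 -0.23  0.87  0.    0.08]
120 [ 0.25  0.46 -0.23  0.87  0.   -0.27]
140 [ 0.25  0.46 -0.23  0.87  0.   -0.62]
160 [ 0.25  0.46 -0.23  0.87  0.   -0.97]
180 [ 0.25  0.46 -0.23  0.87  0.   -1.32]
200 [ 0.25  0.46 -0.23  0.87  0.   -1.67]
220 [ 0.25  0.46 -0.23  0.87  0.   -2.01]
240 [ 0.25  0.46 -0.23  0.87  0.   -2.36]
260 [ 0.25  0.46 -0.23  0.87  0.   -2.71]
280 [ 0.25  0.46 -0.23  0.87  0.   -3.06]
300 [ 0.25  0.46 -0.23  0.87  0.    2.87]
320 [ 0.25  0.46 -0.23  0.87  0.    2.52]
340 [ 0.25  0.46 -0.23  0.87  0.    2.17]
```

```bash
python3 - <<'E'
from cell import bot
from h import *
import json
u=np.array([np.cos(np.radians(70.2)),np.sin(np.radians(70.2)),0]); re=np.array([.4875,.0454,0])
q=R2q(toolR(np.radians(160.2)))
bot.move_pose(re+0.05*u+[0,0,.23],q)
pose=(bot.read_position(),bot.read_tool_rot())
im=bot.camera("wrist"); cv2.imwrite("pics/w1.png",im[:,:,::-1])
for t in ("thimble","mouth","rail_end","anvil","gauge","stop"):
    print(t,[(np.round(d["bbox"]).tolist(),round(d["confidence"],2)) for d in bot.search_frame("wrist",t)[:2]])
json.dump([list(map(float,p)) for p in pose],open("w1.json","w")); print(pose,bot.read_clock())
E
```

```text
thimble [([271.0, 341.0, 35.0, 11.0], 0.77)]
mouth [([193.0, 135.0, 125.0, 218.0], 0.84)]
rail_end [([197.0, 131.0, 122.0, 223.0], 0.81)]
anvil [([270.0, 275.0, 30.0, 39.0], 0.75)]
gauge [([195.0, 130.0, 123.0, 223.0], 0.96)]
stop [([272.0, 341.0, 32.0, 8.0], 0.64), ([428.0, 220.0, 69.0, 58.0], 0.56)]
(array([0.50462547, 0.09190792, 0.23001052]), array([ 0.12191955, -0.12204427, -0.69644509,  0.69656662])) 4.65
```

View pics/w1.png

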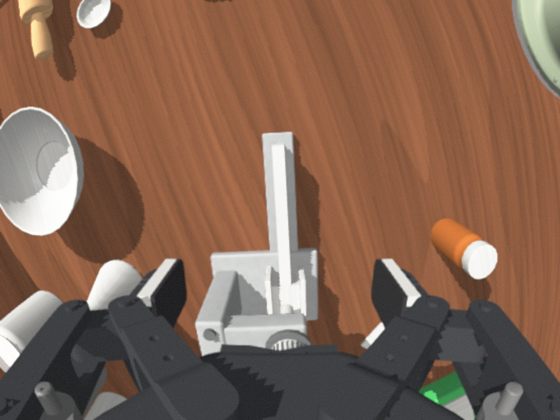

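```bash
python3 - <<'E'
import cv2
im=cv2.imread("pics/w1.png")[120:360,190:330]
cv2.imwrite("pics/w1c.png",cv2.resize(im[:120+20,40:140],None,fx=6,fy=4.2,interpolation=cv2.INTER_CUBIC))
cv2.imwrite("pics/w1d.png",cv2.resize(im[110:240],None,fx=4.5,fy=4.5,interpolation=cv2.INTER_CUBIC))
E
```

```text
(no output)
```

View pics/w1c.png

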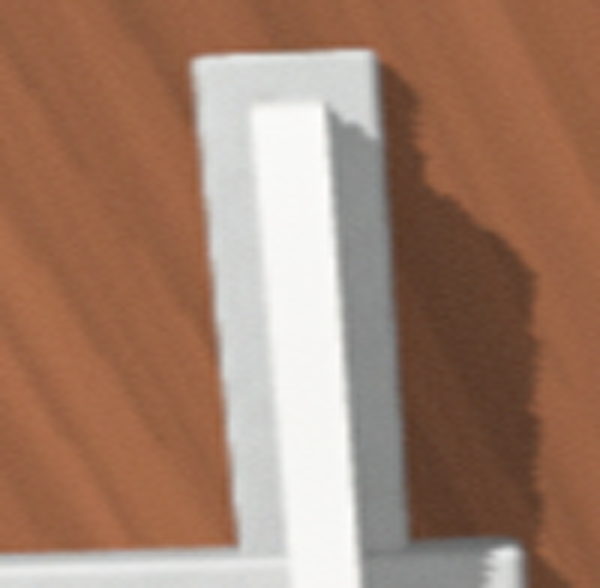

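View pics/w1d.png

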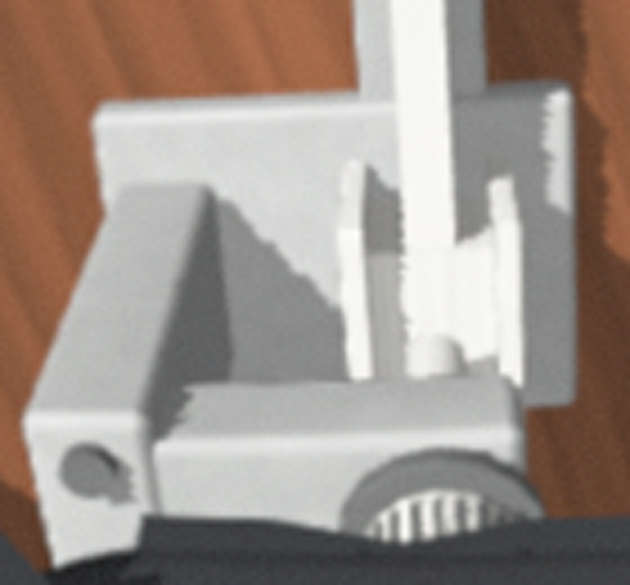

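```bash
python3 - <<'E'
from cell import bot
from h import *
import json
pose=[np.array(p) for p in json.load(open("w1.json"))]; cal=bot.calibration("wrist")
g=cv2.imread("pics/w1.png").min(2).astype(float)
C=[];W=[]
for r in range(150,240):
    row=g[r,262:305]; m=row>222
    xs=np.nonzero(m)[0]
    if len(xs)<6: continue
    # subpixel edges at level 215
    a,b=xs[0],xs[-1]; L=262+a-(row[a]-222)/(row[a]-row[a-1]); Rr=262+b+(row[b]-222)/(row[b]-row[b+1])
    pl,pr=pix2plane(cal,[[L,r],[Rr,r]],.045,pose); C.append((pl+pr)/2); W.append(np.linalg.norm(pl-pr))
C=np.array(C); print(len(C),"width",np.median(W),np.std(W))
m=C[:,:2].mean(0); v=np.linalg.svd(C[:,:2]-m)[2][0]; v*=np.sign(v[1]); print("dir",np.degrees(np.arctan2(v[1],v[0])),"resid",np.std((C[:,:2]-m)@[-v[1],v[0]]))
col=g[135:155,276:281].mean(1); print(col.round())
e=pix2plane(cal,[[278.2,144.3]],.045,pose)[0]; print("end",e)
end=m+v*((e[:2]-m)@v); org=end+.178*v
print("rail end",end,"org",org)
np.save("gauge.npy",[org[0],org[1],np.arctan2(v[1],v[0])-np.pi/2])
# compare top
ct=bot.calibration("top"); yaw=np.arctan2(v[1],v[0])-np.pi/2
print(world2pix(ct,gauge_pts(org,yaw,[[0,0,.177],[0,-.178,.045],[0,-.04,.045]])))
im=cv2.imread("pics/top0.png"); 
ang=np.linspace(0,2*np.pi,60)
for P in ([[.017*np.cos(a),.017*np.sin(a),.177] for a in ang],[[-.006,-.178,.045],[.006,-.178,.045],[.006,-.034,.045],[-.006,-.034,.045]],[[.058,-.03,.126],[.086,-.03,.126],[.086,.03,.126],[.058,.03,.126]]):
    uv=world2pix(ct,gauge_pts(org,yaw,P)); s=8
    big=cv2.resize(im[150:250,150:280],None,fx=6,fy=6,interpolation=cv2.INTER_CUBIC) if 'big' not in dir() else big
    cv2.polylines(big,[((uv-[150,150]+.5)*6).astype(int)],True,(0,0,255),1)
cv2.imwrite("pics/top_ov.png",big)
im=cv2.imread("pics/w1.png")
big=cv2.resize(im[120:360,180:330],None,fx=2.5*1,fy=2.5,interpolation=cv2.INTER_CUBIC)
for P in ([[.022*np.cos(a),.022*np.sin(a),.135] for a in ang],[[-.006,-.178,.045],[.006,-.178,.045],[.006,-.034,.045],[-.006,-.034,.045]],[[.016,-.034,.056],[.016,-.0,.056]],[[-.016,-.034,.056],[-.016,0,.056]],[[.07,-.022,.126],[-.018,-.022,.126],[-.018,0,.126]]):
    uv=world2pix(cal,gauge_pts(org,yaw,P),pose); cv2.polylines(big,[((uv-[180,120]+.5)*2.5).astype(int)],False,(0,0,255),1)
cv2.imwrite("pics/w1_ov.png",big)
E
```

```text
90 width 0.012237302608314276 0.00019756598118617823
dir 73.37173401410021 resid 6.660844213325768e-05
[210. 210. 210. 211. 211. 212. 211. 213. 218. 226. 237. 244. 246. 247.
 247. 246. 247. 247. 247. 246.]
end [0.48771999 0.046793   0.045     ]
rail end [0.48892736 0.04643242] org [0.53986404 0.21698873]
[[174.44611573 207.31270088]
 [256.04820943 228.43179237]
 [200.96884661 213.33117052]]
```

View pics/w1_ov.png

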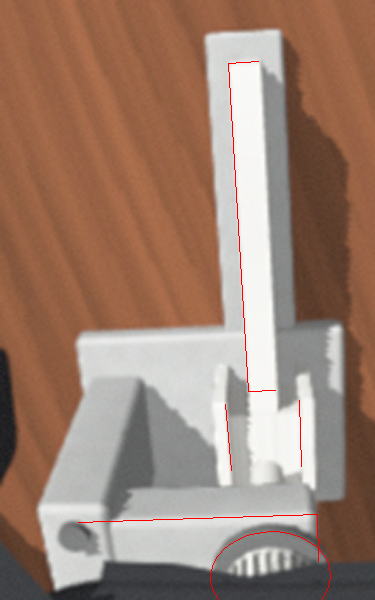

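View pics/top_ov.png

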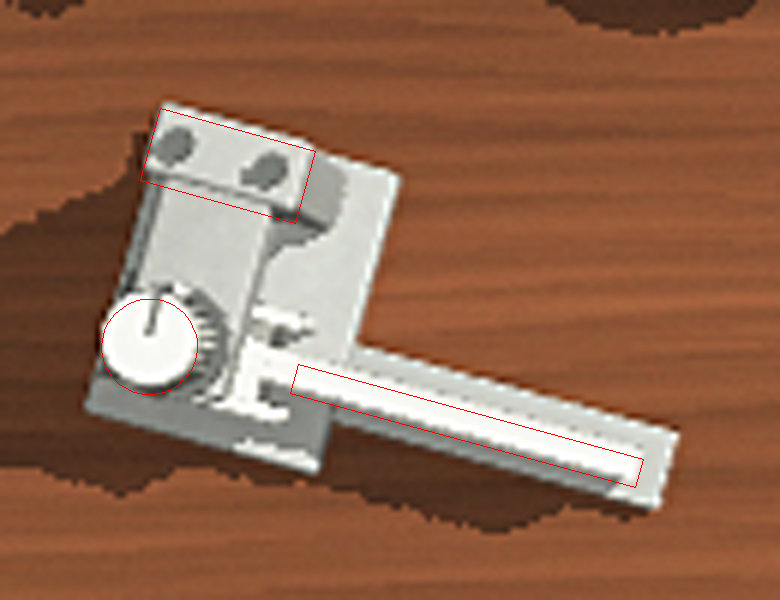

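```bash
python3 - <<'E'
from cell import bot
from h import *
import json
q=R2q(toolR(np.radians(160.2)))
c=np.array([.4625,-.2635,0])
bot.move_pose(c+[0,0,.19],q)
bot.set_gripper(0.6,40)
pose=(bot.read_position(),bot.read_tool_rot())
im=bot.camera("wrist"); cv2.imwrite("pics/w2.png",im[:,:,::-1])
json.dump([list(map(float,p)) for p in pose],open("w2.json","w"))
cal=bot.calibration("wrist"); g=im.min(2)
bb=bot.search_frame("wrist","strip"); print([(np.round(d["bbox"]).tolist(),round(d["confidence"],2)) for d in bb[:2]])
print(bot.read_clock(),bot.read_gripper_width())
E
```

```text
[([268.0, 70.0, 31.0, 227.0], 0.65)]
6.5333 0.5977595106708627
```

View pics/w2.png

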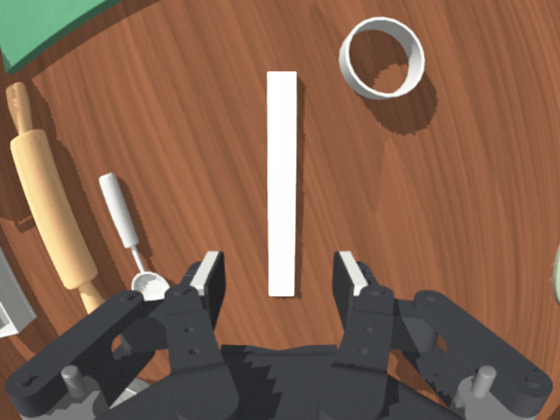

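```bash
python3 - <<'E'
from cell import bot
from h import *
import json
pose=[np.array(p) for p in json.load(open("w2.json"))]; cal=bot.calibration("wrist")
g=cv2.imread("pics/w2.png").min(2); m=(g>170).astype(np.uint8); 
n,lab,st,_=cv2.connectedComponentsWithStats(m); l=lab[180,283]; print(st[l])
ys,xs=np.nonzero(lab==l); P=pix2plane(cal,np.c_[xs,ys],.01,pose)
rect=cv2.minAreaRect((P[:,:2]*1e4).astype(np.float32)); print(np.array(rect[0])/1e4,np.array(rect[1])/1e4,rect[2])
q=R2q(toolR(np.radians(160.2)))
E
```

```text
[ 267   71   30  225 6331]
[ 0.45860894 -0.26390571] [0.23913208 0.02866526] 70.13734436035156
```

```bash
python3 - <<'E'
from cell import bot
from h import *
q=R2q(toolR(np.radians(160.2)))
c=np.array([.461,-.2637,0])
bot.move_linear(c+[0,0,.03],speed=.15,rotation=q)
f=bot.move_linear(c+[0,0,-.006],speed=.02,until_force=4)
p=bot.read_position(); print(f,p,bot.read_ft_force(),bot.read_clock())
E
```

```text
True [ 0.4609481  -0.26366607 -0.00321382] [0.23865512 1.02964677 5.24293309] 9.2417
```

```bash
python3 - <<'E'
from cell import bot
from h import *
c=np.array([.461,-.2637,0])
bot.move_linear(c+[0,0,.0015],speed=.05)
bot.set_gripper(0.0,40)
print(bot.read_gripper_width(),bot.read_ft_force(),bot.read_clock())
bot.move_linear(c+[0,0,.06],speed=.12)
bot.wait(.1)
pose=(bot.read_position(),bot.read_tool_rot())
im=bot.camera("wrist"); cv2.imwrite("pics/w3.png",im[:,:,::-1]); im2=bot.camera("scene"); cv2.imwrite("pics/s3.png",im2[80:320,130:440,::-1])
import json; json.dump([list(map(float,p)) for p in pose],open("w3.json","w"))
print(pose,bot.read_gripper_width(),bot.read_ft_force(),bot.read_moment(),bot.read_clock())
E
```

```text
0.31339126816417984 [-1.39863174 -0.12847911  4.27002518] 9.8333
(array([ 0.46026679, -0.26316007,  0.05899137]), array([-0.12270156,  0.12046911,  0.69716814, -0.69597996])) 0.31652571610993235 [ 0.05935956 -0.30435107 -2.27163013] [-0.03042363 -0.05688741  0.03175212] 10.675
```

View pics/w3.png

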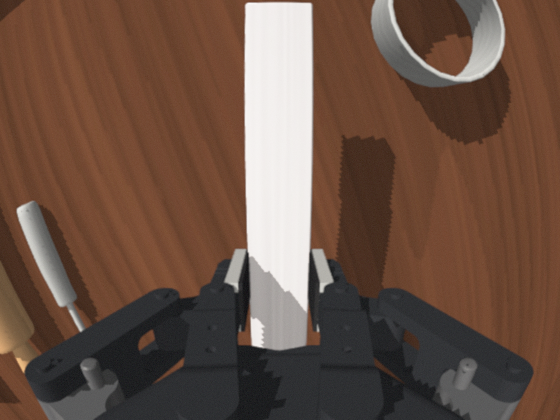

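View pics/s3.png

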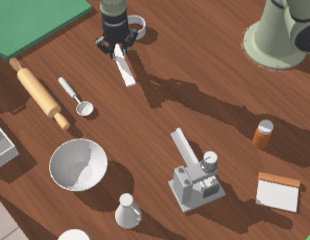

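```bash
python3 - <<'E'
from cell import bot
from h import *
import json
pose=[np.array(p) for p in json.load(open("w3.json"))]; cal=bot.calibration("wrist")
g=cv2.imread("pics/w3.png").min(2).astype(float); zt=pose[0][2]+.0087
Rt=q2R(pose[1]); print(Rt.round(4).tolist())
C=[];W=[]
for r in range(8,235):
    row=g[r]; xs=np.nonzero(row[235:325]>170)[0]+235; a,b=xs[0],xs[-1]
    T=170
    L=a-(row[a]-T)/(row[a]-row[a-1]); Rr=b+(row[b]-T)/(row[b]-row[b+1])
    P=(pix2plane(cal,[[L,r],[Rr,r]],zt,pose)-pose[0])@Rt; C.append(P.mean(0)); W.append(P[1,0]-P[0,0])
C=np.array(C); k=np.polyfit(C[:,2],C[:,0],1); print("width",np.mean(W),np.std(W),"lateral x = %.5f + %.5f*z"%(k[1],k[0]),C[[0,-1]])
print("end",(pix2plane(cal,[[279,2.3]],zt,pose)-pose[0])@Rt)
E
```

```text
[[-0.9409, -0.0028, -0.3388], [0.3388, 0.0022, -0.9409], [0.0034, -1.0, -0.0011]]
width 0.027246197070555273 5.1254096229532495e-05 lateral x = 0.00074 + -0.00007*z [[ 0.00073698 -0.0088277   0.11698976]
 [ 0.00074525 -0.00872     0.02020921]]
end [[ 0.00111278 -0.00882907  0.11937266]]
```

```bash
python3 - <<'E'
from cell import bot
from h import *
import json
org=np.array([.5431,.2162]); yaw=np.radians(73.37-90)
np.save("gauge.npy",[org[0],org[1],yaw])
p=gauge_pts(org,yaw,[[0,-.262,.080]])[0]; q=R2q(toolR(yaw+np.pi))
bot.move_pose(p,q)
bot.wait(.1)
pose=(bot.read_position(),bot.read_tool_rot())
im=bot.camera("wrist"); cv2.imwrite("pics/w4.png",im[:,:,::-1]); im=bot.camera("top"); cv2.imwrite("pics/t4.png",im[:,:,::-1]); im=bot.camera("scene"); cv2.imwrite("pics/s4.png",im[:,:,::-1])
json.dump([list(map(float,p)) for p in pose],open("w4.json","w"))
print(p,pose,bot.read_ft_force(),bot.read_clock())
for n,(x0,y0,x1,y1) in {"t4":(150,170,370,270),"s4":(230,130,370,300)}.items():
    im=cv2.imread(f"pics/{n}.png")[y0:y1,x0:x1]; cv2.imwrite(f"pics/{n}c.png",cv2.resize(im,None,fx=3.5,fy=3.5,interpolation=cv2.INTER_CUBIC))
E
```

```text
[ 0.46811819 -0.03484129  0.08      ] (array([ 0.46870142, -0.03627804,  0.07992744]), array([ 0.10281757, -0.1032129 , -0.69939273,  0.69973242])) [ 0.52396943  0.71378607 -0.92982965] 11.8417
```

View pics/t4c.png

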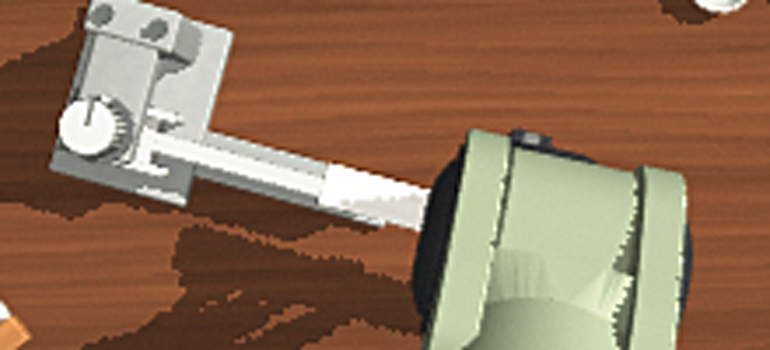

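View pics/s4c.png

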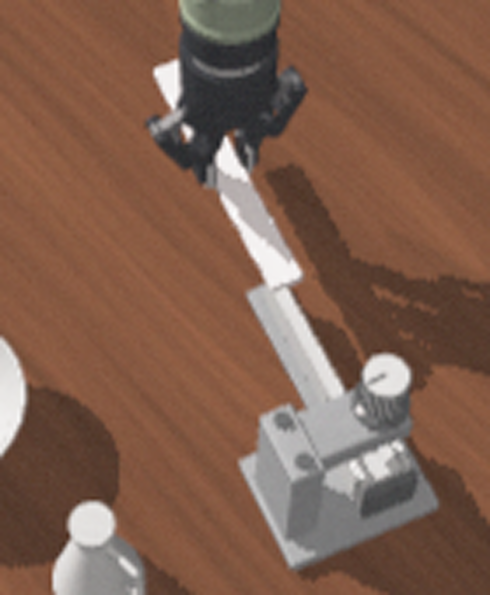

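View pics/w4.png

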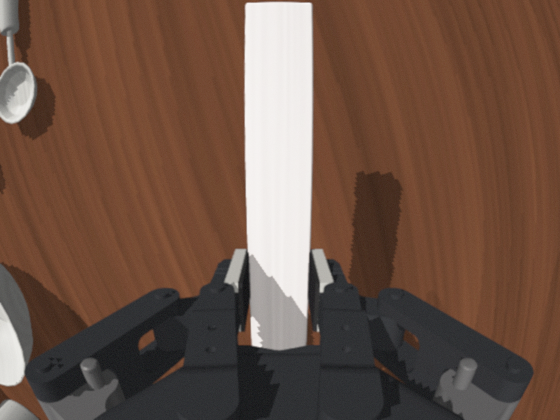

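```bash
python3 - <<'E'
from cell import bot
from h import *
import json
ox,oy,yaw=np.load("gauge.npy"); org=(ox,oy); cal=bot.calibration("top")
def prof(f,ys,z,lat):
    im=cv2.imread(f).astype(np.float32).min(2); out=[]
    for y in ys:
        uv=world2pix(cal,gauge_pts(org,yaw,[[l,y,z] for l in lat])).astype(np.float32)
        out.append(cv2.remap(im,uv[:,0][None],uv[:,1][None],cv2.INTER_LINEAR)[0])
    return np.array(out)
lat=np.arange(-.024,.0241,.002)
print((lat*1000).round().astype(int).tolist())
for f in("pics/top0.png","pics/t4.png"):
    for a,b in((-.172,-.14),(-.135,-.1),(-.1,-.06)):
        print(f,a,prof(f,np.arange(a,b,.003),.045,lat).mean(0).round().astype(int).tolist())
zt=.0887
for a,b in((-.135,-.125),(-.125,-.115),(-.115,-.108)): print("strip",a,prof("pics/t4.png",np.arange(a,b,.002),zt,lat).mean(0).round().astype(int).tolist())
lon=np.arange(-.16,-.12,.002); print((lon*1000).round().astype(int).tolist()); P=np.array([prof("pics/t4.png",[y],zt,[-.004,0,.004]).mean() for y in lon]); print(P.round())
pose=[np.array(p) for p in json.load(open("w4.json"))]
c,s=np.cos(yaw),np.sin(yaw); d=pose[0][:2]-org; print("TCP in gauge",c*d[0]+s*d[1],-s*d[0]+c*d[1]); Rt=q2R(pose[1]); print("yaw err",np.degrees(np.arctan2(Rt[1,0],Rt[0,0])-yaw-np.pi), Rt[2])
E
```

```text
[-24, -22, -20, -18, -16, -14, -12, -10, -8, -6, -4, -2, 0, 2, 4, 6, 8, 10, 12, 14, 16, 18, 20, 22, 24]
pics/top0.png -0.172 [45, 34, 28, 33, 79, 146, 145, 134, 147, 211, 251, 248, 246, 247, 246, 222, 199, 203, 207, 213, 178, 62, 45, 54, 55]
pics/top0.png -0.135 [32, 31, 29, 33, 74, 132, 134, 127, 144, 212, 251, 246, 244, 245, 244, 218, 197, 202, 205, 209, 173, 61, 43, 51, 54]
pics/top0.png -0.1 [33, 32, 28, 32, 72, 131, 132, 125, 143, 212, 250, 246, 244, 245, 244, 218, 194, 198, 203, 209, 177, 65, 44, 52, 54]
pics/t4.png -0.172 [43, 33, 27, 32, 75, 138, 163, 220, 232, 230, 236, 245, 252, 253, 252, 251, 252, 253, 252, 252, 244, 123, 37, 48, 53]
pics/t4.png -0.135 [31, 31, 28, 33, 73, 129, 131, 125, 141, 210, 250, 244, 242, 243, 242, 216, 193, 199, 202, 205, 170, 60, 42, 50, 52]
pics/t4.png -0.1 [32, 30, 28, 32, 71, 128, 129, 123, 140, 209, 248, 245, 242, 243, 243, 215, 190, 195, 199, 205, 173, 64, 43, 50, 53]
strip -0.135 [32, 30, 29, 27, 39, 99, 135, 129, 129, 170, 242, 247, 243, 243, 244, 230, 195, 199, 203, 206, 173, 58, 41, 47, 50]
strip -0.125 [29, 30, 31, 29, 39, 97, 132, 126, 126, 169, 243, 246, 242, 242, 243, 225, 192, 197, 201, 207, 177, 62, 39, 50, 54]
strip -0.115 [31, 32, 32, 28, 39, 96, 135, 126, 125, 166, 235, 247, 243, 242, 243, 226, 199, 197, 200, 204, 185, 67, 44, 53, 53]
[-160, -158, -156, -154, -152, -150, -148, -146, -144, -142, -140, -138, -136, -134, -132, -130, -128, -126, -124, -122, -120]
[241. 247. 252. 253. 253. 253. 254. 255. 243. 235. 243. 241. 242. 247.
 244. 240. 239. 245. 243. 243. 240.]
TCP in gauge 0.0009700180066675723 -0.26320973806445314
yaw err -0.12395261742672552 [-6.23097963e-04 -9.99999728e-01  3.93816334e-04]
```

```bash
python3 - <<'E'
from cell import bot
from h import *
ox,oy,yaw=np.load("gauge.npy"); org=(ox,oy); cal=bot.calibration("top")
im=cv2.imread("pics/t4.png").astype(np.float32)[:,:,0]
lat=np.arange(-.026,.0261,.002); print((lat*1000).round().astype(int).tolist())
for a,b in((-.160,-.150),(-.17,-.160),(-.18,-.17),(-.19,-.18)):
    o=[]
    for y in np.arange(a,b,.002):
        uv=world2pix(cal,gauge_pts(org,yaw,[[l,y,.0887] for l in lat])).astype(np.float32); o.append(cv2.remap(im,uv[:,0][None],uv[:,1][None],cv2.INTER_LINEAR)[0])
    print(a,np.mean(o,0).round().astype(int).tolist())
E
```

```text
[-26, -24, -22, -20, -18, -16, -14, -12, -10, -8, -6, -4, -2, 0, 2, 4, 6, 8, 10, 12, 14, 16, 18, 20, 22, 24, 26]
-0.16 [48, 45, 37, 31, 29, 36, 91, 138, 196, 244, 242, 243, 253, 253, 253, 253, 253, 253, 253, 254, 255, 249, 150, 37, 49, 54, 52]
-0.17 [52, 53, 47, 31, 28, 38, 101, 137, 170, 215, 211, 216, 237, 251, 254, 253, 253, 253, 253, 254, 255, 246, 129, 34, 49, 54, 55]
-0.18 [53, 53, 46, 32, 26, 44, 130, 199, 192, 212, 210, 206, 207, 220, 241, 249, 254, 253, 253, 254, 255, 250, 135, 32, 45, 52, 53]
-0.19 [54, 53, 51, 48, 37, 48, 120, 194, 202, 213, 211, 208, 206, 208, 214, 227, 244, 252, 253, 254, 255, 248, 119, 32, 42, 50, 53]
```

```bash
python3 - <<'E'
from cell import bot
from h import *
ox,oy,yaw=np.load("gauge.npy"); org=(ox,oy); cal=bot.calibration("top")
im=cv2.imread("pics/t4.png"); x0,y0=225,195;s=12
big=cv2.resize(im[y0:y0+45,x0:x0+62],None,fx=s,fy=s,interpolation=cv2.INTER_NEAREST)
for P in ([[-.014,-.2,.0887],[-.014,-.143,.0887],[.014,-.143,.0887],[.014,-.2,.0887]],[[-.006,-.178,.045],[.006,-.178,.045],[.006,-.09,.045],[-.006,-.09,.045]]):
    uv=world2pix(cal,gauge_pts(org,yaw,P)); cv2.polylines(big,[((uv-[x0,y0]+.5)*s).astype(int)],False,(0,0,255),1)
cv2.imwrite("pics/t4z.png",big)
E
```

```text
(no output)
```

View pics/t4z.png

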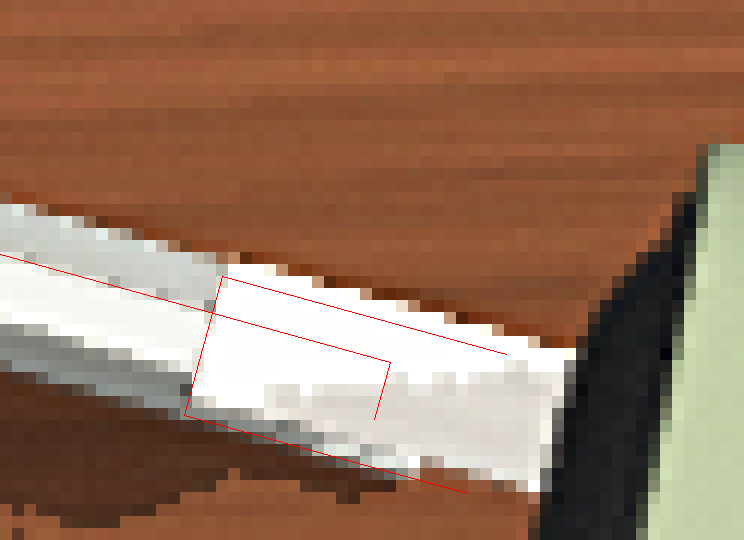

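```bash
cat >> h.py <<'E'
def lat_profile(cal,im,org,yaw,z,ys,lat):
    out=[]
    for y in ys:
        uv=world2pix(cal,gauge_pts(org,yaw,[[l,y,z] for l in lat])).astype(np.float32); out.append(cv2.remap(im,uv[:,0][None],uv[:,1][None],cv2.INTER_LINEAR)[0])
    return np.mean(out,0)
def in_gauge(org,yaw,p):
    c,s=np.cos(yaw),np.sin(yaw); d=np.asarray(p)[:2]-org; return np.array([c*d[0]+s*d[1],-s*d[0]+c*d[1]])
E
python3 - <<'E'
from cell import bot
from h import *
import json
ox,oy,yaw=np.load("gauge.npy"); org=np.array([ox,oy])-.0033*np.array([np.cos(yaw),np.sin(yaw)])
np.save("gauge.npy",[*org,yaw]); print(org)
q=R2q(toolR(yaw+np.pi))
t=gauge_pts(org,yaw,[[0,-.258,.053]])[0]
bot.move_linear(t,speed=.06,rotation=q)
bot.wait(.15)
pos=bot.read_position(); print("cmd",t,"act",pos,"gauge",in_gauge(org,yaw,pos)*1000,bot.read_ft_force())
im=bot.camera("top"); cv2.imwrite("pics/t5.png",im[:,:,::-1]); im2=bot.camera("scene"); cv2.imwrite("pics/s5.png",im2[:,:,::-1])
cal=bot.calibration("top"); g=im.astype(np.float32)[:,:,2].copy()
lat=np.arange(-.026,.0261,.002); print((lat*1000).round().astype(int).tolist())
print("rail",lat_profile(cal,g,org,yaw,.045,np.arange(-.13,-.08,.003),lat).round().astype(int).tolist())
for a in (-.18,-.17,-.16,-.15): print("strip",a,lat_profile(cal,g,org,yaw,pos[2]+.0087,np.arange(a,a+.01,.002),lat).round().astype(int).tolist())
print(bot.read_clock())
s=7
cv2.imwrite("pics/t5c.png",cv2.resize(im[170:255,160:270,::-1],None,fx=s,fy=s,interpolation=cv2.INTER_CUBIC))
cv2.imwrite("pics/s5c.png",cv2.resize(im2[170:290,270:370,::-1],None,fx=5,fy=5,interpolation=cv2.INTER_CUBIC))
E
```

```text
[0.53993803 0.21714443]
cmd [ 0.46610098 -0.03006417  0.053     ] act [ 0.46647543 -0.03012541  0.05327743] gauge [   0.3763121  -257.95151386] [-0.13962525  0.40589978 -2.06387859]
[-26, -24, -22, -20, -18, -16, -14, -12, -10, -8, -6, -4, -2, 0, 2, 4, 6, 8, 10, 12, 14, 16, 18, 20, 22, 24, 26]
rail [32, 32, 32, 32, 30, 29, 41, 97, 135, 128, 125, 156, 219, 235, 231, 230, 236, 232, 204, 195, 199, 203, 207, 134, 45, 47, 52]
strip -0.18 [36, 50, 55, 49, 34, 26, 34, 103, 206, 220, 212, 207, 208, 217, 234, 246, 254, 253, 253, 254, 255, 251, 217, 134, 36, 44, 52]
strip -0.17 [41, 52, 55, 50, 32, 25, 31, 95, 201, 219, 211, 209, 224, 244, 251, 254, 254, 253, 253, 254, 255, 249, 207, 129, 42, 47, 54]
strip -0.16 [39, 49, 48, 39, 31, 27, 26, 91, 194, 226, 226, 235, 252, 254, 253, 253, 253, 253, 253, 254, 255, 250, 217, 130, 45, 48, 55]
strip -0.15 [35, 32, 32, 33, 30, 24, 27, 121, 229, 254, 254, 254, 253, 254, 253, 253, 254, 254, 254, 253, 255, 248, 203, 135, 52, 49, 53]
12.7
```

View pics/t5c.png

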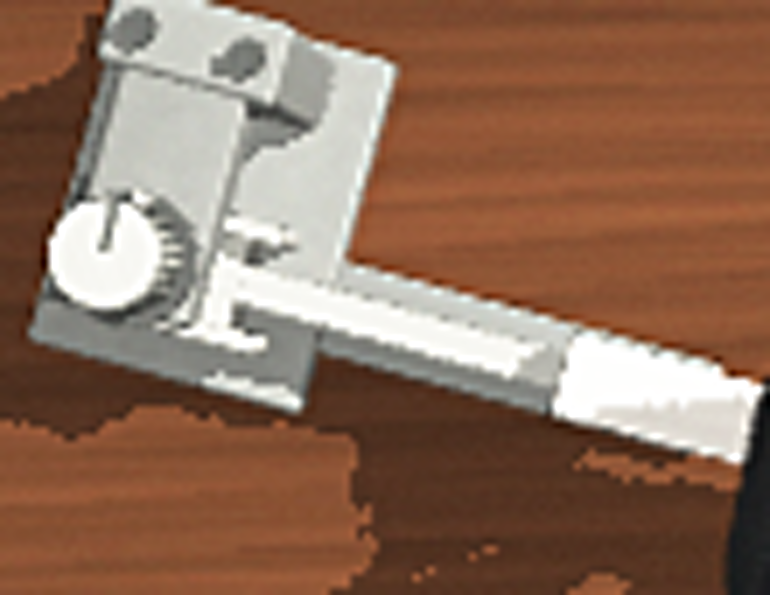

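View pics/s5c.png

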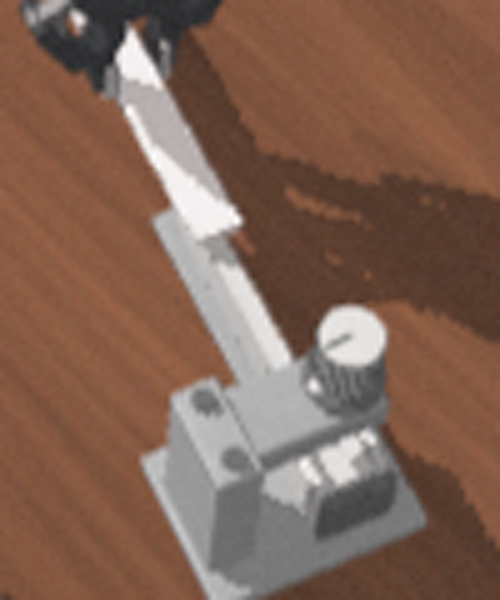

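```bash
python3 - <<'E'
from cell import bot
from h import *
ox,oy,yaw=np.load("gauge.npy"); org=np.array([ox,oy])
t=gauge_pts(org,yaw,[[-.0003,-.250,.053]])[0]
bot.move_linear(t,speed=.06)
f0=bot.read_ft_force()
t[2]=.038
f=bot.move_linear(t,speed=.02,until_force=3)
pos=bot.read_position(); print(f,pos,in_gauge(org,yaw,pos)*1000,f0,bot.read_ft_force(),bot.read_moment(),bot.read_clock())
im=bot.camera("scene"); cv2.imwrite("pics/s6c.png",cv2.resize(im[150:290,250:370,::-1],None,fx=4.2,fy=4.2,interpolation=cv2.INTER_CUBIC))
E
```

```text
True [ 0.46805386 -0.02253374  0.04410044] [  -0.28393692 -250.22565384] [-0.38877967 -0.70780154 -1.16186825] [ 0.88386793 -0.77017649  2.11609858] [ 0.03760548 -0.1546595  -0.02577377] 13.4833
```

View pics/s6c.png

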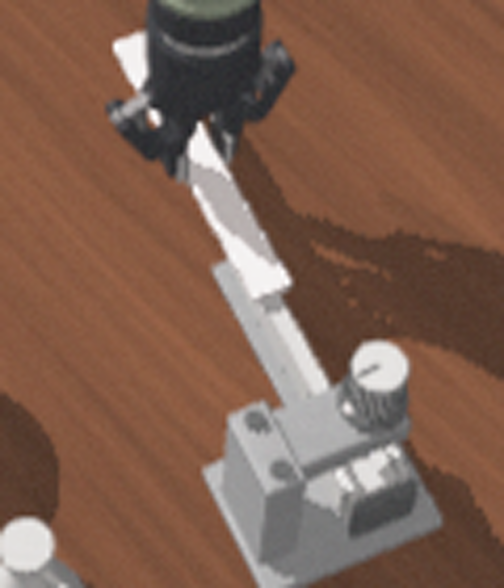

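```bash
python3 - <<'E'
from cell import bot
from h import *
ox,oy,yaw=np.load("gauge.npy"); org=np.array([ox,oy])
t=gauge_pts(org,yaw,[[-.0003,-.168,.0440]])[0]
f=bot.move_linear(t,speed=.06,until_force=8)
pos=bot.read_position(); print(f,pos,in_gauge(org,yaw,pos)*1000,bot.read_ft_force(),bot.read_moment(),bot.read_clock())
im=bot.camera("scene"); cv2.imwrite("pics/s7c.png",cv2.resize(im[180:290,270:370,::-1],None,fx=5,fy=5,interpolation=cv2.INTER_CUBIC))
im=bot.camera("top");cv2.imwrite("pics/t7.png",im[:,:,::-1]); cv2.imwrite("pics/t7c.png",cv2.resize(im[170:255,160:270,::-1],None,fx=7,fy=7,interpolation=cv2.INTER_CUBIC))
E
```

```text
True [0.47966361 0.0157816  0.04471804] [-1.25265964e-01 -2.10190334e+02] [0.29616265 3.05710082 5.67988613] [ 0.94862016 -0.12107041  0.01317171] 14.2917
```

View pics/s7c.png

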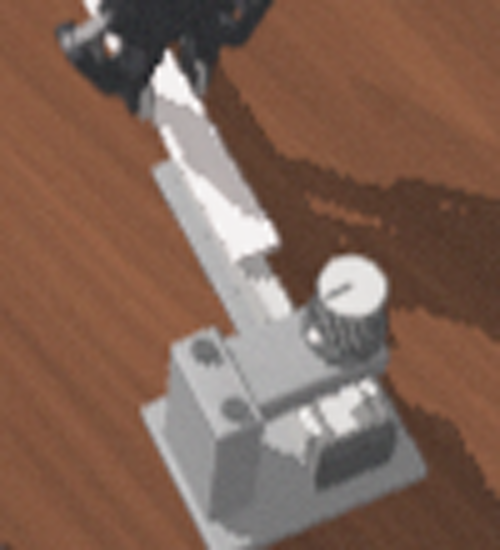

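View pics/t7c.png

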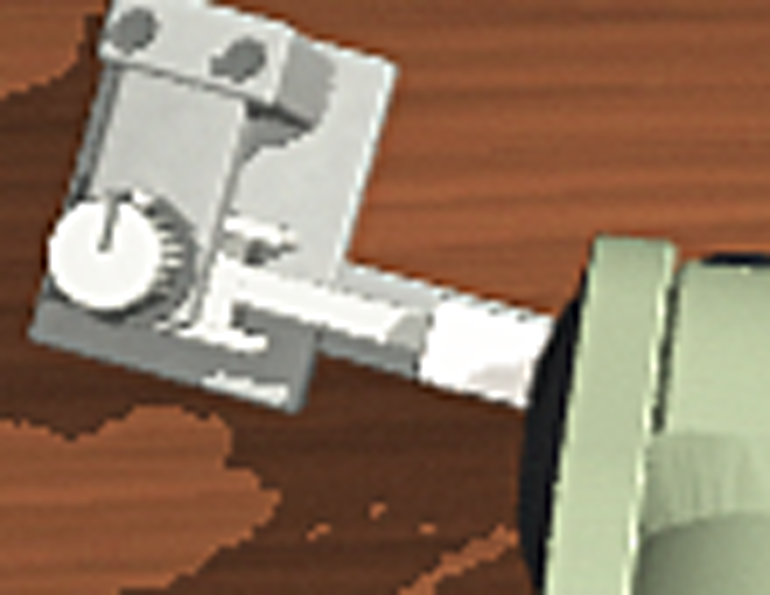

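```bash
python3 - <<'E'
from cell import bot
from h import *
ox,oy,yaw=np.load("gauge.npy"); org=np.array([ox,oy])
for z in (.0453,.0460):
    t=gauge_pts(org,yaw,[[-.0003,-.208,z]])[0]
    bot.move_linear(t,speed=.03); bot.wait(.1)
    pos=bot.read_position(); print(z,pos,in_gauge(org,yaw,pos)*1000,bot.read_ft_force(),bot.read_moment(),bot.read_clock())
E
```

```text
0.0453 [0.48039851 0.01908729 0.04530233] [  -0.36715512 -206.8125939 ] [0.44206803 3.12844796 3.52397801] [ 0.76171388 -0.22329811 -0.02721273] 14.825
0.046 [0.47963769 0.01792983 0.04571268] [  -0.76490739 -208.13937949] [-0.02580306  0.32885535 -0.81110732] [ 0.20679964 -0.08048662  0.06249494] 15.175
```

```bash
python3 - <<'E'
from cell import bot
from h import *
ox,oy,yaw=np.load("gauge.npy"); org=np.array([ox,oy])
q=R2q(toolR(yaw+np.pi))
t=gauge_pts(org,yaw,[[-.0,-.165,.0457]])[0]
f=bot.move_linear(t,speed=.06,until_force=9,rotation=q); bot.wait(.1)
pos=bot.read_position(); print(f,pos,in_gauge(org,yaw,pos)*1000,bot.read_ft_force(),bot.read_moment(),bot.read_clock())
im=bot.camera("scene"); cv2.imwrite("pics/s8c.png",cv2.resize(im[180:290,270:370,::-1],None,fx=5,fy=5,interpolation=cv2.INTER_CUBIC))
im=bot.camera("top");cv2.imwrite("pics/t8.png",im[:,:,::-1]); cv2.imwrite("pics/t8c.png",cv2.resize(im[170:255,160:270,::-1],None,fx=7,fy=7,interpolation=cv2.INTER_CUBIC))
E
```

```text
True [0.48882468 0.04390998 0.0462903 ] [   0.6025649  -180.61668313] [0.4930797  3.23997561 4.35219808] [ 0.7985853  -0.2940994   0.04107785] 15.7833
```

View pics/s8c.png

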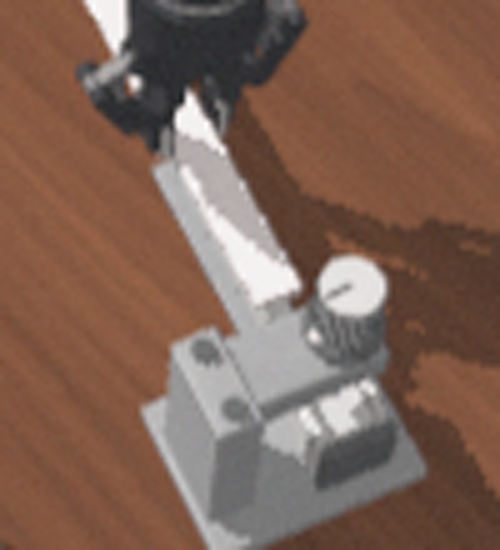

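View pics/t8c.png

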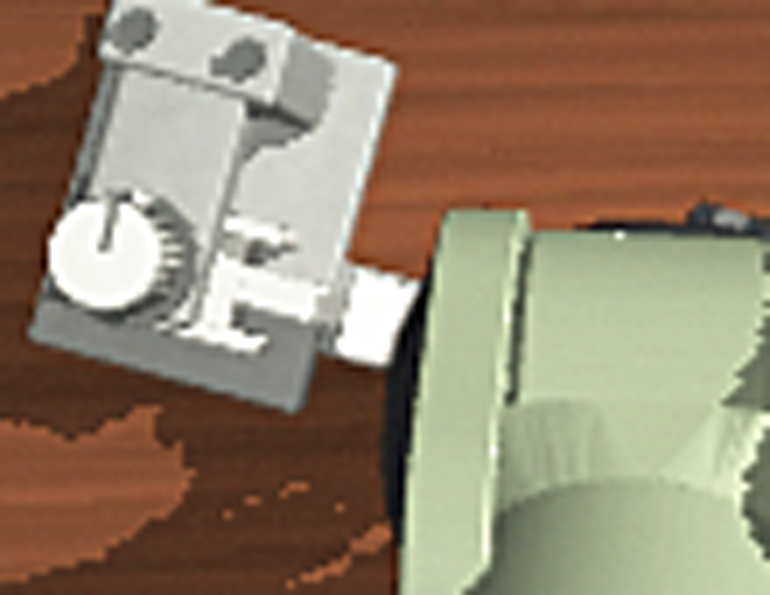

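```bash
python3 - <<'E'
from cell import bot
from h import *
ox,oy,yaw=np.load("gauge.npy"); org=np.array([ox,oy])
q=R2q(toolR(yaw+np.pi))
print(q2R(bot.read_tool_rot())[2])
g=in_gauge(org,yaw,bot.read_position())
t=gauge_pts(org,yaw,[[0,g[1],.0478]])[0]
bot.move_linear(t,speed=.03,rotation=q); bot.wait(.1)
pos=bot.read_position(); print(pos,in_gauge(org,yaw,pos)*1000,bot.read_ft_force(),bot.read_moment(),q2R(bot.read_tool_rot())[2])
t=gauge_pts(org,yaw,[[0,-.156,.0478]])[0]
f=bot.move_linear(t,speed=.05,until_force=9); bot.wait(.1)
pos=bot.read_position(); print(f,pos,in_gauge(org,yaw,pos)*1000,bot.read_ft_force(),bot.read_moment(),bot.read_clock())
im=bot.camera("scene"); cv2.imwrite("pics/s9c.png",cv2.resize(im[150:290,250:370,::-1],None,fx=4.2,fy=4.2,interpolation=cv2.INTER_CUBIC))
im=bot.camera("wrist");cv2.imwrite("pics/w9.png",im[:,:,::-1])
E
```

```text
[-0.00106382 -0.99999493  0.00300039]
[0.48721477 0.04298248 0.04730766] [  -0.674566  -181.9661267] [-0.02816552 -0.66619712 -1.88451511] [-0.04552662  0.00903413  0.01181444] [ 1.35304648e-03 -9.99998633e-01  9.50655254e-04]
False [0.49514679 0.06758854 0.04775774] [-1.16332182e-01 -1.56119200e+02] [ 0.43518702  0.59611801 -2.22498009] [ 0.00326889 -0.02350242 -0.02858284] 16.9917
```

View pics/s9c.png

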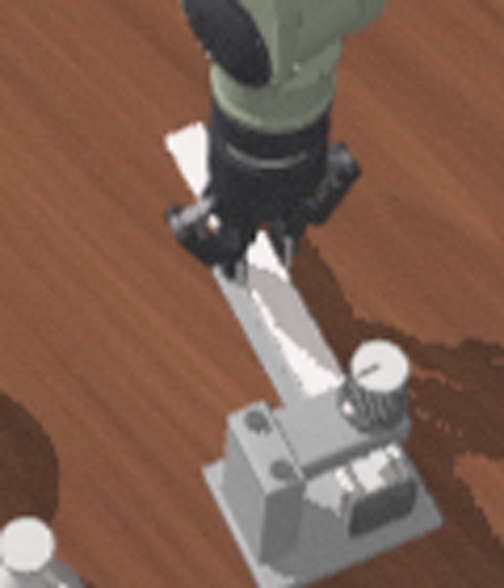

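View pics/w9.png

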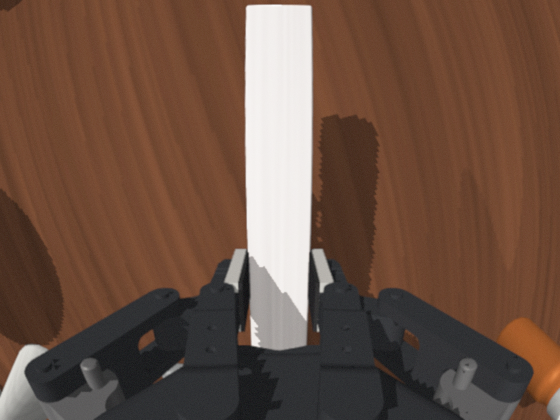

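```bash
python3 - <<'E'
from cell import bot
from h import *
ox,oy,yaw=np.load("gauge.npy"); org=np.array([ox,oy])
t=gauge_pts(org,yaw,[[0,-.156,.041]])[0]
f=bot.move_linear(t,speed=.02,until_force=3)
pos=bot.read_position(); print(f,pos,in_gauge(org,yaw,pos)*1000,bot.read_ft_force(),bot.read_moment())
bot.set_gripper(.48); bot.wait(.2)
print(bot.read_gripper_width(),bot.read_ft_force())
im=bot.camera("scene"); cv2.imwrite("pics/s10c.png",cv2.resize(im[150:290,250:370,::-1],None,fx=4.2,fy=4.2,interpolation=cv2.INTER_CUBIC))
im=bot.camera("wrist");cv2.imwrite("pics/w10.png",im[:,:,::-1]); print(bot.read_clock())
E
```

```text
True [0.49548594 0.06754465 0.04671921] [   0.22119422 -156.06419065] [0.4302229  0.41395079 4.37055804] [-0.0652889   0.10969601 -0.02135157]
0.4768396142233145 [-0.0429576  -0.34570106 -0.1902421 ]
17.9
```

View pics/s10c.png

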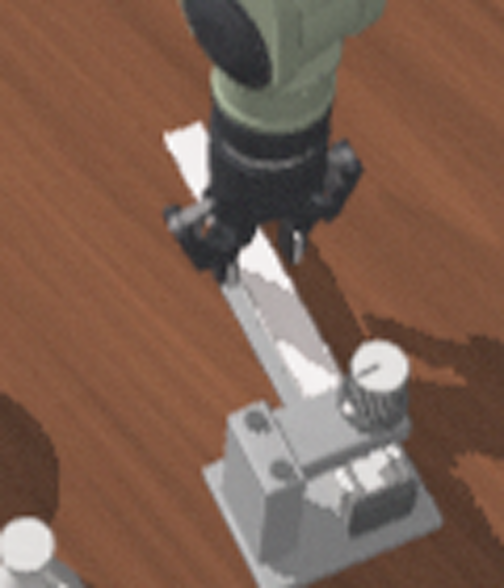

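View pics/w10.png

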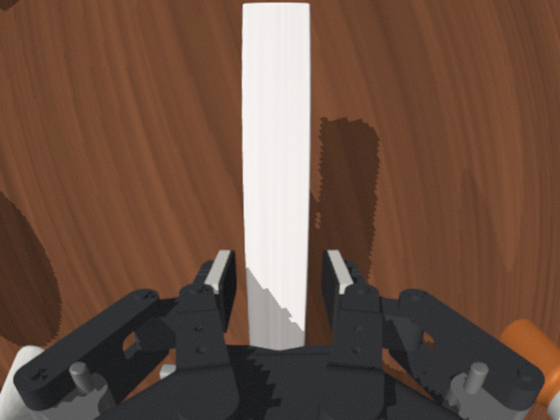

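```bash
python3 - <<'E'
from cell import bot
from h import *
ox,oy,yaw=np.load("gauge.npy"); org=np.array([ox,oy]); q=R2q(toolR(yaw+np.pi))
t=gauge_pts(org,yaw,[[0,-.156,.035]])[0]
bot.move_linear(t,speed=.05,rotation=q,until_force=6)
bot.set_gripper(0.0,40); bot.wait(.1)
pos=bot.read_position(); print(bot.read_gripper_width(),pos,in_gauge(org,yaw,pos)*1000,bot.read_ft_force(),bot.read_moment())
# into channel
t=gauge_pts(org,yaw,[[0,-.125,.0352]])[0]
f=bot.move_linear(t,speed=.04,until_force=8); 
pos=bot.read_position(); print(f,pos,in_gauge(org,yaw,pos)*1000,bot.read_ft_force(),bot.read_moment(),bot.read_clock())
im=bot.camera("top"); cv2.imwrite("pics/t11c.png",cv2.resize(im[170:255,160:270,::-1],None,fx=7,fy=7,interpolation=cv2.INTER_CUBIC))
im=bot.camera("scene"); cv2.imwrite("pics/s11c.png",cv2.resize(im[190:290,280:370,::-1],None,fx=6,fy=6,interpolation=cv2.INTER_CUBIC))
E
```

```text
0.31956486399945905 [0.49532434 0.06767396 0.03503924] [ 2.93394176e-02 -1.55986543e+02] [-0.73509315  1.00554671 -1.03195498] [-0.0130209   0.05407526 -0.00476053]
False [0.50402487 0.09730618 0.0351409 ] [-1.14494442e-01 -1.25103752e+02] [-0.41064529 -0.32700402 -1.70694998] [-0.0248983   0.01600107 -0.05040784] 19.55
```

View pics/s11c.png

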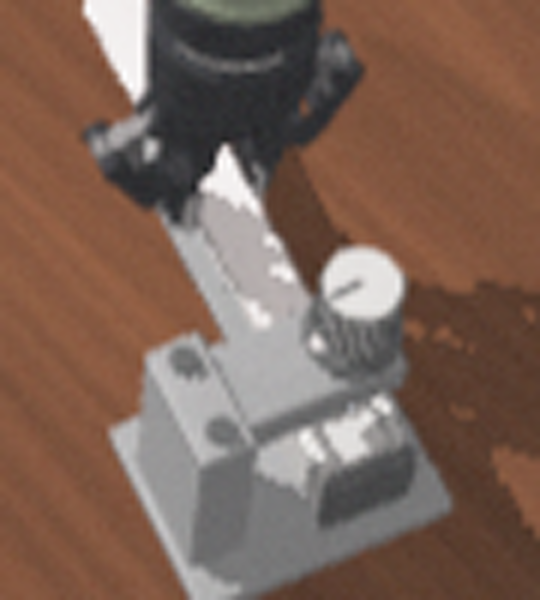

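View pics/t11c.png

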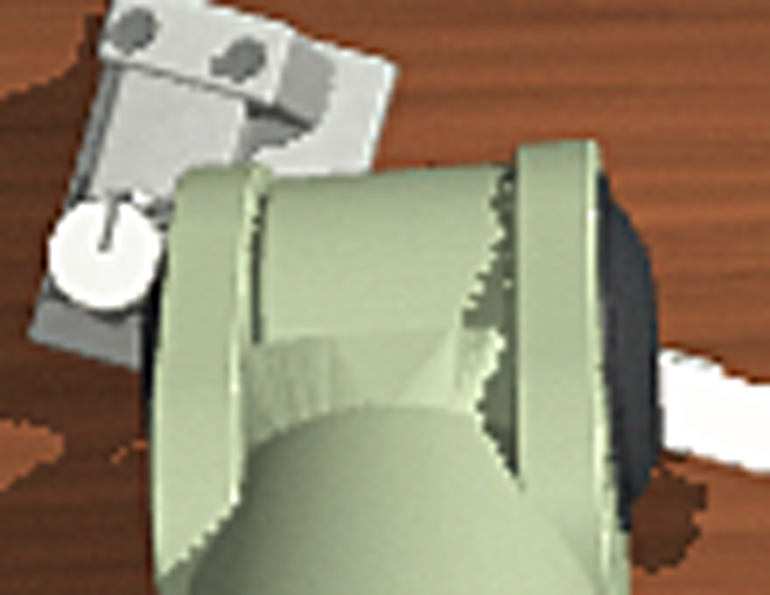

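```bash
python3 - <<'E'
from cell import bot
from h import *
cal=bot.calibration("scene")
for z in (.047,.1,.15,.2,.25,.3): 
    uv=world2pix(cal,[[.4955,.0676,z]])[0]; print(z,uv,(uv-[250,150])*4.2)
ct=bot.calibration("top")
print(np.linalg.inv(np.array(cal["extrinsics"]))[:3,3])
J=bot.read_joint_positions(); print(J)
E
```

```text
0.047 [310.59055406 212.88188192] [254.48032706 264.10390407]
0.1 [311.4669533  203.33687862] [258.16120388 224.01489022]
0.15 [312.34973795 193.72233091] [261.86889938 183.63378981]
0.2 [313.29253927 183.45413204] [265.82866492 140.50735455]
0.25 [314.30169304 172.46327803] [270.06711078  94.34576773]
0.3 [315.38445938 160.67069795] [274.61472939  44.81693139]
[1.00842062 0.54635297 1.24608396]
[ 4.66018186e-02  4.82839895e-01 -5.31671708e-01  5.56454230e-01
 -1.19692995e-04 -1.23360036e+00]
```

```bash
python3 - <<'E'
from cell import bot
from h import *
ox,oy,yaw=np.load("gauge.npy"); org=np.array([ox,oy])
t=gauge_pts(org,yaw,[[0,-.099,.0352]])[0]
f=bot.move_linear(t,speed=.04,until_force=7)
pos=bot.read_position(); print(f,in_gauge(org,yaw,pos)*1000,bot.read_ft_force(),bot.read_moment(),bot.read_clock())
if not f:
    bot.wait(.1)
    t=gauge_pts(org,yaw,[[0,-.082,.0352]])[0]
    f=bot.move_linear(t,speed=.012,until_force=6)
    pos=bot.read_position(); print(f,in_gauge(org,yaw,pos)*1000,pos,bot.read_ft_force(),bot.read_moment(),bot.read_clock())
im=bot.camera("wrist"); cv2.imwrite("pics/w12.png",im[:,:,::-1])
im=bot.camera("scene"); cv2.imwrite("pics/s12c.png",cv2.resize(im[190:290,280:370,::-1],None,fx=6,fy=6,interpolation=cv2.INTER_CUBIC))
E
```

```text
False [ -0.15703013 -99.02912644] [-0.60803141 -0.05779166 -1.37890437] [-0.04483198 -0.03784234  0.0111339 ] 20.45
True [ -0.09041849 -89.45436653] [0.51425044 0.13145756 0.03499407] [ 0.02529142 -0.6348989   4.81528479] [-0.05576426 -0.00643615 -0.03011855] 21.4583
```

View pics/s12c.png

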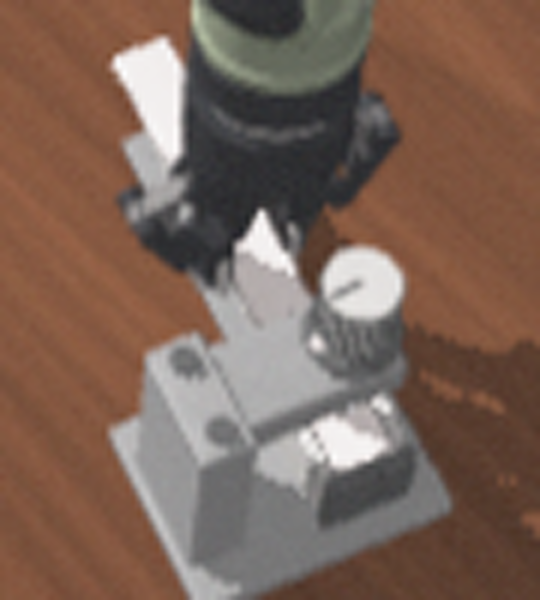

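View pics/w12.png

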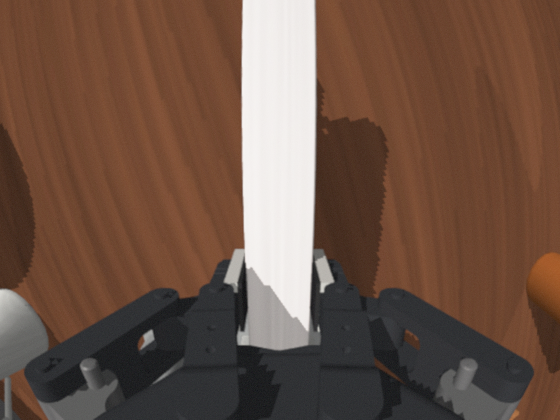

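```bash
python3 - <<'E'
from cell import bot
from h import *
ox,oy,yaw=np.load("gauge.npy"); org=np.array([ox,oy])
def rd(s):
    pos=bot.read_position(); F=np.array(bot.read_ft_force()); c,sn=np.cos(yaw),np.sin(yaw)
    print(s,(in_gauge(org,yaw,pos)*1000).round(2),round(pos[2]*1000,2),"Fg",[round(c*F[0]+sn*F[1],2),round(-sn*F[0]+c*F[1],2),round(F[2],2)],np.round(bot.read_moment(),3),round(bot.read_clock(),2))
rd("now"); bot.wait(.2); rd("w")
t=gauge_pts(org,yaw,[[0,-.0895,.0362]])[0]
bot.move_linear(t,speed=.02); bot.wait(.1); rd("up1")
t=gauge_pts(org,yaw,[[0,-.080,.0362]])[0]
f=bot.move_linear(t,speed=.01,until_force=5); rd(f)
E
```

```text
now [ -0.11 -89.47] 35.0 Fg [np.float64(-0.18), np.float64(-0.47), np.float64(5.04)] [-0.045 -0.029  0.007] 21.56
w [-7.000e-02 -8.947e+01] 35.02 Fg [np.float64(-0.78), np.float64(-0.31), np.float64(6.1)] [ 0.001 -0.006  0.008] 21.76
up1 [ -0.42 -89.62] 35.83 Fg [np.float64(0.0), np.float64(0.78), np.float64(-3.41)] [ 0.029  0.03  -0.007] 22.12
True [ -0.95 -89.66] 35.35 Fg [np.float64(0.5), np.float64(-0.05), np.float64(-0.74)] [ 0.127 -0.167 -0.008] 22.5
```

```bash
cat >> h.py <<'E'
def rd(bot,org,yaw,s):
    pos=bot.read_position(); F=np.array(bot.read_ft_force()); c,sn=np.cos(yaw),np.sin(yaw)
    print(s,(in_gauge(org,yaw,pos)*1000).round(2),round(pos[2]*1000,2),"Fg",np.round([c*F[0]+sn*F[1],-sn*F[0]+c*F[1],F[2]],2),"M",np.round(bot.read_moment(),3),round(bot.read_clock(),2),flush=True)
E
python3 - <<'E'
from cell import bot
from h import *
ox,oy,yaw=np.load("gauge.npy"); org=np.array([ox,oy]); q=R2q(toolR(yaw+np.pi))
t=gauge_pts(org,yaw,[[0,-.0905,.0358]])[0]
bot.move_linear(t,speed=.02,rotation=q); bot.wait(.15); rd(bot,org,yaw,"back")
t=gauge_pts(org,yaw,[[0,-.080,.0358]])[0]
f=bot.move_linear(t,speed=.01,until_force=8); rd(bot,org,yaw,f); bot.wait(.1);rd(bot,org,yaw,f)
E
```

```text
back [ -0.19 -90.61] 35.65 Fg [-0.4  -0.21 -1.23] M [ 0.017 -0.075  0.004] 22.9
True [ -0.71 -89.54] 35.08 Fg [-0.24 -0.21 -0.96] M [ 0.045 -0.104 -0.109] 23.41
True [ -0.73 -89.56] 35.01 Fg [0.72 0.35 1.97] M [ 0.096 -0.166  0.018] 23.51
```

```bash
python3 - <<'E'
from cell import bot
from h import *
ox,oy,yaw=np.load("gauge.npy"); org=np.array([ox,oy])
bot.set_gripper(.5); rd(bot,org,yaw,"open")
t=gauge_pts(org,yaw,[[0,-.0905,.12]])[0]
bot.move_linear(t,speed=.15)
t=gauge_pts(org,yaw,[[0,-.14,.22]])[0]
bot.move_linear(t,speed=.2); bot.wait(.1)
import json
pose=(bot.read_position(),bot.read_tool_rot()); json.dump([list(map(float,p)) for p in pose],open("w13.json","w"))
im=bot.camera("wrist"); cv2.imwrite("pics/w13.png",im[:,:,::-1])
im=bot.camera("scene"); cv2.imwrite("pics/s13.png",im[:,:,::-1]); cv2.imwrite("pics/s13c.png",cv2.resize(im[190:290,280:370,::-1],None,fx=6,fy=6,interpolation=cv2.INTER_CUBIC))
im=bot.camera("top"); cv2.imwrite("pics/t13.png",im[:,:,::-1]);rd(bot,org,yaw,"up")
E
```

```text
open [ -1.39 -90.17] 34.49 Fg [ 0.91 -0.76 -0.36] M [ 0.045  0.022 -0.01 ] 23.81
up [  -0.71 -139.84] 218.79 Fg [-0.1   0.04 -0.33] M [-0.009  0.063 -0.002] 25.48
```

View pics/s13c.png

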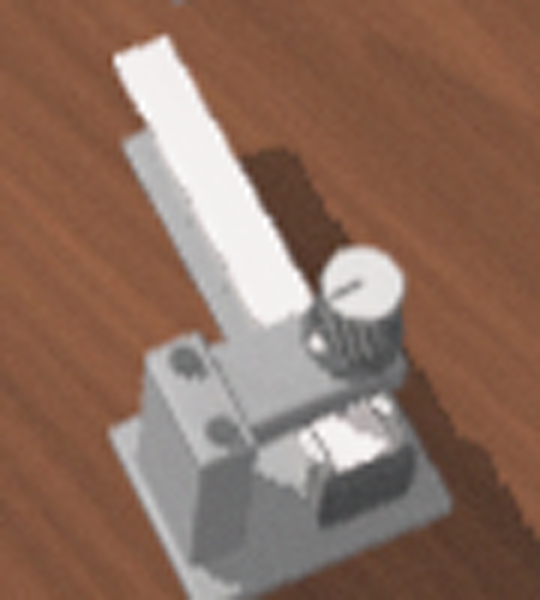

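View pics/w13.png

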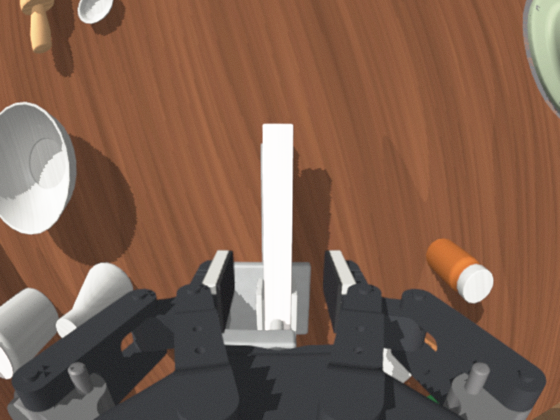

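```bash
python3 - <<'E'
from cell import bot
from h import *
ox,oy,yaw=np.load("gauge.npy"); org=np.array([ox,oy])
t=lambda y,z: gauge_pts(org,yaw,[[0,y,z]])[0]
bot.move_linear(t(-.240,.10),speed=.2)
bot.set_gripper(0.0)
bot.move_linear(t(-.240,.040),speed=.12); bot.wait(.1); rd(bot,org,yaw,"pre")
f=bot.move_linear(t(-.200,.040),speed=.02,until_force=5); rd(bot,org,yaw,f); bot.wait(.05); rd(bot,org,yaw,f)
im=bot.camera("wrist"); cv2.imwrite("pics/w14.png",im[:,:,::-1])
E
```

```text
pre [   0.8  -239.93] 40.75 Fg [-0.06  0.16  0.09] M [ 0.01  0.05 -0.03] 27.65
True [  -0.27 -220.3 ] 39.72 Fg [ 0.65 -0.59  1.32] M [-0.1   -0.057  0.066] 28.76
True [  -0.38 -220.3 ] 39.61 Fg [ 0.35 -0.82  0.98] M [-0.14  -0.046 -0.015] 28.81
```

View pics/w14.png

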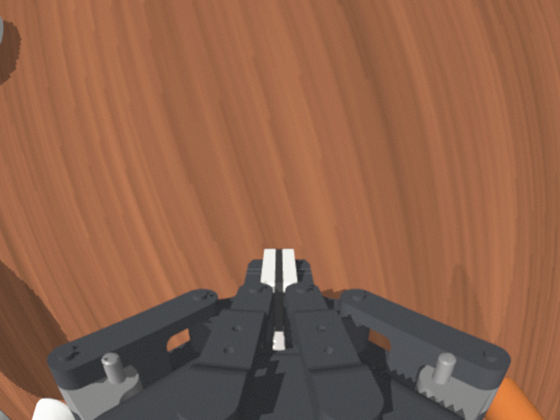

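```bash
python3 - <<'E'
from cell import bot
from h import *
import json
ox,oy,yaw=np.load("gauge.npy"); org=np.array([ox,oy])
t=lambda y,z: gauge_pts(org,yaw,[[0,y,z]])[0]
bot.move_linear(t(-.235,.042),speed=.08)
bot.move_linear(t(-.235,.16),speed=.2)
bot.set_gripper(.7,60)
q=R2q(toolR(np.radians(282)))
j=bot.solve_ik([org[0],org[1],.235],q); print(np.round(j,3))
j=list(j)
if j[5]>0: j[5]-=2*np.pi
assert -3.13<j[5]<-2.9 and abs(j[4])<.05
bot.goto_joints(j); bot.wait(.1)
pose=(bot.read_position(),bot.read_tool_rot()); json.dump([list(map(float,p)) for p in pose],open("w15.json","w"))
im=bot.camera("wrist"); cv2.imwrite("pics/w15.png",im[:,:,::-1]); rd(bot,org,yaw,"above"); print(bot.read_joint_positions(),bot.search_frame("wrist","thimble")[:2])
cal=bot.calibration("wrist"); print(world2pix(cal,[[*org,.177],[*org,.137]],pose))
cv2.imwrite("pics/top15.png",bot.camera("top")[:,:,::-1])
E
```

```text
[ 0.256  0.383 -0.099  1.088  0.    -3.095]
above [ 0.15 -0.64] 234.82 Fg [ 0.09  0.2  -0.05] M [ 0.041 -0.055 -0.072] 32.14
[ 2.54557962e-01  3.83180776e-01 -9.98016625e-02  1.08823754e+00
 -1.31724518e-04 -3.09516481e+00] [{'bbox': [250.7, 191.5, 54.9, 60.4], 'confidence': 0.95}]
[[277.91028244 228.01764199]
 [277.95406693 211.84528836]]
```

View pics/w15.png

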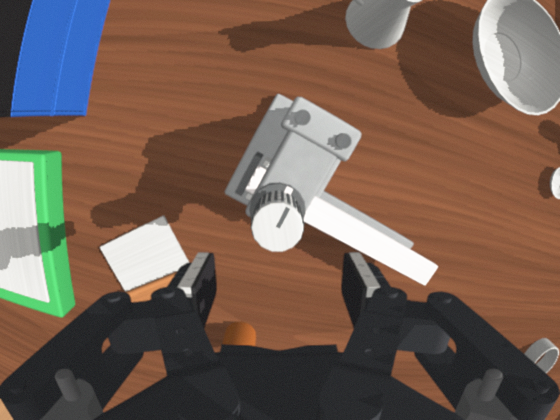

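```bash
python3 - <<'E'
from cell import bot
from h import *
import json
ox,oy,yaw=np.load("gauge.npy"); org=np.array([ox,oy])
pose=[np.array(p) for p in json.load(open("w15.json"))]; cal=bot.calibration("wrist")
im=cv2.imread("pics/w15.png"); g=im.min(2)
m=(g>215).astype(np.uint8); m[:, :]*=1
n,lab,st,_=cv2.connectedComponentsWithStats(m); l=lab[235,265]; print(st[l])
ys,xs=np.nonzero(cv2.convexHull is not None and lab==l)
pts=np.c_[xs,ys]; h=cv2.convexHull(pts.astype(np.int32))[:,0]
# keep the lower outline rows>215 (free of ribs)
P=pix2plane(cal,h,.177,pose)[:,:2]; sel=h[:,1]>208
from scipy.optimize import least_squares
r=least_squares(lambda p:np.hypot(*(P[sel]-p[:2]).T)-p[2],[*org,.017],loss="soft_l1",f_scale=.0004); print(r.x,np.round(r.fun*1000,1))
r2=least_squares(lambda p:np.hypot(*(P[sel]-p[:2]).T)-.017,[*org],loss="soft_l1",f_scale=.0004); print(r2.x, "diff mm",(r2.x-org)*1000,"tool x,z",((np.r_[r2.x-org,0])@q2R(pose[1]))*1000)
cv2.imwrite("pics/w15c.png",cv2.resize(im[170:270,225:335],None,fx=6,fy=6,interpolation=cv2.INTER_CUBIC))
E
```

```text
[ 253  203   50   48 1762]
[0.54046587 0.21754991 0.01610192] [-0.1  0.1 -0.2 -0.2 -0.1 -0.1  0.   0.2  0.1  0.3  0.1  0.1 -0.  -0.1
 -0.1 -0.2 -0.2  0.8  0.4 -0.1 -0.2]
[0.54128741 0.21789517] diff mm [1.34938473 0.75074604] tool x,z [-4.55717254e-01 -8.05388146e-04  1.47539144e+00]
```

View pics/w15c.png

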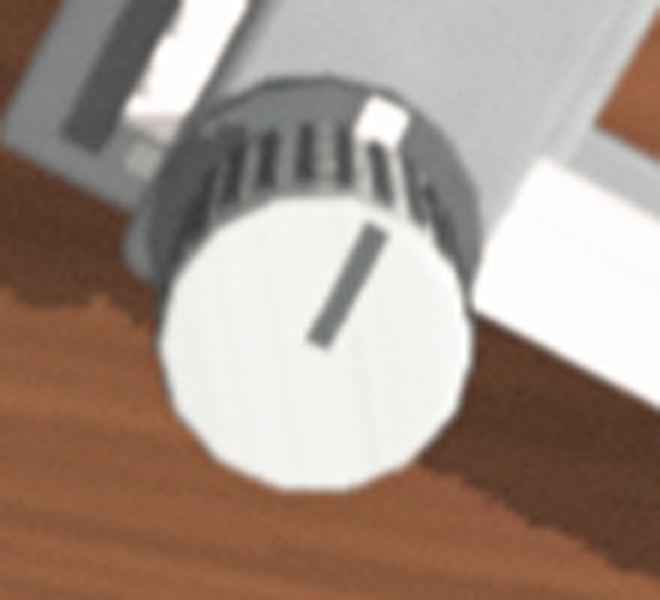

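```bash
python3 - <<'E'
from cell import bot
from h import *
import json
ox,oy,yaw=np.load("gauge.npy"); org=np.array([ox,oy])
T=np.array([.5406,.2176]); np.save("T.npy",T)
q=R2q(toolR(np.radians(282)))
f=bot.move_linear([*T,.140],speed=.12,rotation=q,until_force=5); rd(bot,org,yaw,f)
bot.set_gripper(0.0,50); bot.wait(.1); rd(bot,org,yaw,"grip"); print(bot.read_gripper_width(),np.round(bot.read_joint_positions(),4))
im=bot.camera("wrist"); cv2.imwrite("pics/w16.png",im[:,:,::-1])
E
```

```text
False [1.02 0.92] 140.73 Fg [ 0.03 -0.4   1.05] M [ 0.064 -0.054 -0.022] 33.18
grip [1.01 1.03] 141.04 Fg [-0.35  0.11  5.56] M [ 0.045  0.237 -0.014] 33.63
0.3847956240383002 [ 2.561e-01  4.582e-01 -2.361e-01  8.747e-01  2.000e-04 -3.095e+00]
```

View pics/w16.png

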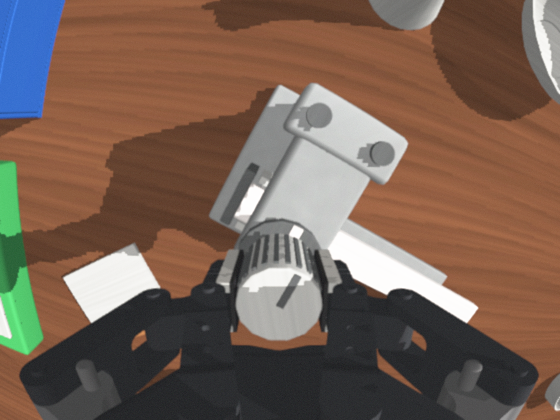

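```bash
python3 - <<'E'
from cell import bot
from h import *
ox,oy,yaw=np.load("gauge.npy"); org=np.array([ox,oy]); T=np.load("T.npy")
bot.set_gripper(0.5); rd(bot,org,yaw,"open")
bot.move_linear([*T,.143],speed=.05)
bot.set_gripper(0.0,50); bot.wait(.1); rd(bot,org,yaw,"grip"); print(bot.read_gripper_width())
j=np.array(bot.read_joint_positions()); np.save("j0.npy",j)
im=bot.camera("wrist"); cv2.imwrite("pics/g0.png",im[:,:,::-1])
for a in (.25,.5,.75):
    k=j.copy(); k[5]=j[5]+a; bot.goto_joints(k); rd(bot,org,yaw,a); print(np.round(bot.read_joint_efforts(),3)[5])
im=bot.camera("wrist"); cv2.imwrite("pics/g1.png",im[:,:,::-1])
A=cv2.imread("pics/g0.png")[190:350,180:380];B=cv2.imread("pics/g1.png")[190:350,180:380]
cv2.imwrite("pics/g01.png",cv2.resize(np.hstack([A,B]),None,fx=2,fy=2))
E
```

```text
open [0.3  0.48] 139.71 Fg [ 0.33 -0.38  0.2 ] M [0.017 0.025 0.054] 33.94
grip [0.52 0.78] 143.25 Fg [-1.01 -0.09  4.02] M [ 0.103  0.181 -0.019] 34.52
0.38371721375824225
0.25 [0.52 0.79] 143.25 Fg [-0.55 -0.4   1.78] M [ 0.058  0.157 -0.034] 34.92
0.003
0.5 [0.51 0.81] 143.26 Fg [-0.46  0.32  2.53] M [ 0.071  0.112 -0.1  ] 35.27
-0.006
0.75 [0.53 0.81] 143.26 Fg [-0.84  0.04  3.33] M [ 0.086  0.173 -0.035] 35.62
-0.005
```

View pics/g01.png

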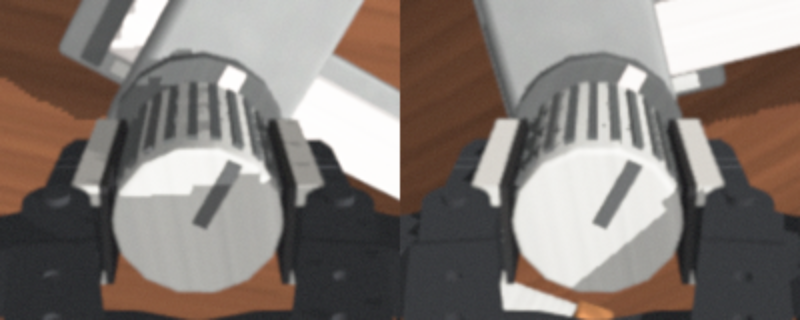

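```bash
cat > turn.py <<'E'
from cell import bot
from h import *
import sys
ox,oy,yaw=np.load("gauge.npy"); org=np.array([ox,oy]); j=np.load("j0.npy")
def mark(im):
    w=im[215:243,280:322].min(2); m=(w>190).astype(np.uint8)
    n,lab,st,c=cv2.connectedComponentsWithStats(m)
    out=[(int(st[i,4]),(c[i]+[280,215]).round(1).tolist()) for i in range(1,n) if 15<st[i,4]<250]
    return out
if __name__=="__main__":
    a,end,step=map(float,sys.argv[1:4])
    for f in ("pics/g0.png","pics/g1.png"): print(mark(cv2.imread(f)))
    while a<end-1e-6:
        a+=step; k=j.copy(); k[5]=j[5]+a; assert k[5]<3.1; bot.goto_joints(k)
        m=bot.read_moment()[2]; im=bot.camera("wrist")[:,:,::-1]; cv2.imwrite(f"pics/turn_{a:.2f}.png",im)
        mk=mark(im); print(round(a,2),"Mz",round(m,3),mk,round(bot.read_clock(),2),flush=True)
        ok=any(np.hypot(x-296.3,y-229)<2.2 for s,(x,y) in mk)
        if not ok: print("STOP"); break
    rd(bot,org,yaw,"end")
E
python3 turn.py .75 1.15 .2
```

```text
[(123, [295.6, 229.3])]
[(235, [315.2, 223.2]), (161, [295.1, 231.4]), (40, [281.4, 237.0])]
0.95 Mz -0.082 [(34, [306.0, 220.5]), (139, [316.1, 220.8]), (149, [294.7, 230.9]), (42, [281.4, 237.0])] 36.03
STOP
end [0.52 0.83] 143.25 Fg [-0.25  1.03  2.66] M [0.146 0.162 0.044] 36.03
```

```bash
python3 - <<'E'
s=open("turn.py").read()
s=s.replace('''def mark(im):''','''TPL=cv2.cvtColor(cv2.imread("pics/g1.png"),cv2.COLOR_BGR2GRAY)[220:241,285:306]
def track(im):
    g=cv2.cvtColor(np.ascontiguousarray(im),cv2.COLOR_BGR2GRAY)[200:262,245:340]
    r=cv2.matchTemplate(g,TPL,cv2.TM_CCOEFF_NORMED); _,v,_,p=cv2.minMaxLoc(r); return round(v,2),p[0]+245-285,p[1]+200-220
def mark(im):''')
s=s.replace("mk=mark(im); print","mk=track(im); print").replace("ok=any(np.hypot(x-296.3,y-229)<2.2 for s,(x,y) in mk)","ok=np.hypot(mk[1],mk[2])<2.5 and mk[0]>.6").replace("print(mark(cv2.imread(f)))","print(track(cv2.imread(f)))")
open("turn.py","w").write(s)
E
python3 turn.py .95 1.75 .2
```

```text
(0.97, 0, 0)
(1.0, 0, 0)
1.15 Mz -0.058 (1.0, 0, 0) 36.39
1.35 Mz -0.024 (0.99, 0, 0) 36.75
1.55 Mz 0.007 (0.99, 0, 0) 37.11
1.75 Mz -0.102 (0.98, 0, 0) 37.47
end [0.59 0.89] 143.27 Fg [-0.68  1.59  2.59] M [0.321 0.043 0.026] 37.47
```

Tracking is stable and the disc still turns with the thimble; I'll continue in smaller steps.

```bash
python3 turn.py 1.75 3.55 .12
```

```text
(0.97, 0, 0)
(1.0, 0, 0)
1.87 Mz -0.031 (0.97, 0, 0) 37.77
1.99 Mz -0.083 (0.95, 0, 0) 38.07
2.11 Mz -0.075 (0.94, 0, 0) 38.37
2.23 Mz 0.053 (0.9, 0, 0) 38.67
2.35 Mz 0.087 (0.87, 0, 0) 38.97
2.47 Mz 0.071 (0.7, -4, -2) 39.27
STOP
end [0.61 0.82] 143.26 Fg [1.   1.71 1.47] M [ 0.432 -0.178  0.134] 39.27
```

```bash
python3 - <<'E'
import cv2,numpy as np
L=[cv2.imread(f"pics/turn_{a}.png")[190:350,180:380] for a in ("2.11","2.23","2.35","2.47")]
cv2.imwrite("pics/cmp.png",cv2.resize(np.vstack([np.hstack(L[:2]),np.hstack(L[2:])]),None,fx=1.8,fy=1.8))
E
```

```text
(no output)
```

View pics/cmp.png

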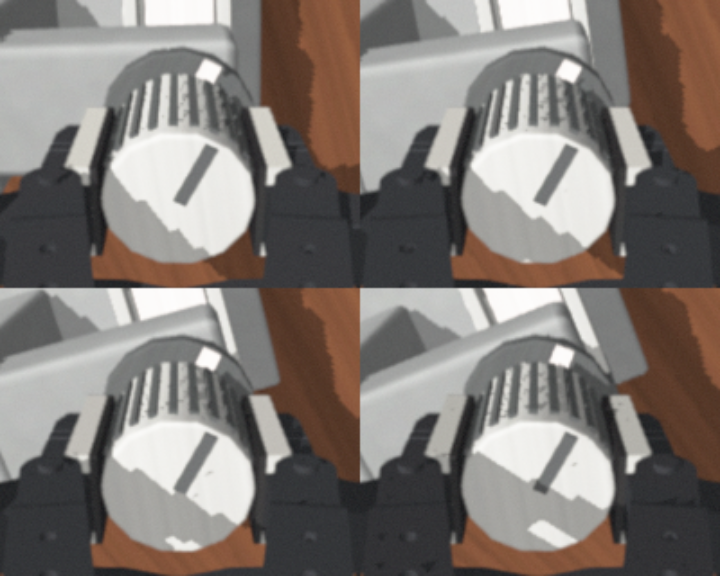

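```bash
python3 turn.py 2.47 2.59 .12; python3 - <<'E'
import cv2,numpy as np
L=[cv2.imread(f"pics/turn_{a}.png")[190:350,180:380] for a in ("2.47","2.59")]
cv2.imwrite("pics/cmp2.png",cv2.resize(np.hstack(L),None,fx=2,fy=2))
E
```

```text
(0.97, 0, 0)
(1.0, 0, 0)
2.59 Mz 0.062 (0.84, -8, -3) 39.57
STOP
end [0.61 0.85] 143.26 Fg [ 0.97  2.6  -0.1 ] M [ 0.408 -0.245  0.226] 39.57
```

View pics/cmp2.png

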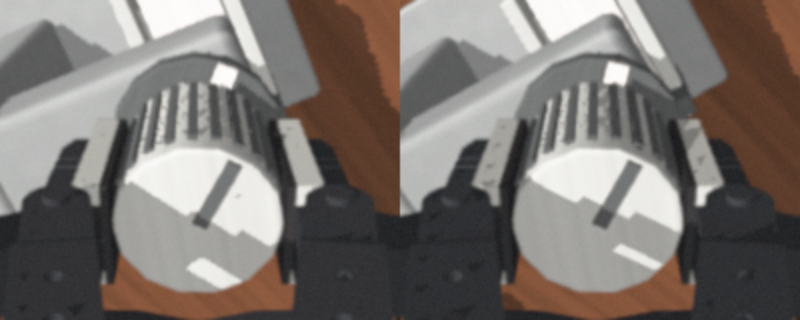

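```bash
python3 - <<'E'
from cell import bot
from h import *
ox,oy,yaw=np.load("gauge.npy"); org=np.array([ox,oy])
bot.set_gripper(0.75); rd(bot,org,yaw,"open")
p=bot.read_position(); bot.move_linear([p[0],p[1],.26],speed=.15)
t=gauge_pts(org,yaw,[[0,-.14,.28]])[0]
bot.move_pose(t,R2q(toolR(yaw+np.pi))); bot.wait(.1)
for n in ("wrist","scene","top"):
    im=bot.camera(n); cv2.imwrite(f"pics/{n}20.png",im[:,:,::-1])
rd(bot,org,yaw,"end")
im=cv2.imread("pics/scene20.png"); cv2.imwrite("pics/s20c.png",cv2.resize(im[190:290,280:370],None,fx=6,fy=6,interpolation=cv2.INTER_CUBIC))
im=cv2.imread("pics/wrist20.png"); cv2.imwrite("pics/w20c.png",im)
E
```

```text
open [0.37 0.47] 143.08 Fg [ 0.35  0.22 -0.13] M [-0.007 -0.019 -0.011] 39.98
end [-1.200e-01 -1.392e+02] 279.61 Fg [-0.19 -0.21  0.55] M [ 0.069 -0.018  0.038] 41.9
```

View pics/s20c.png

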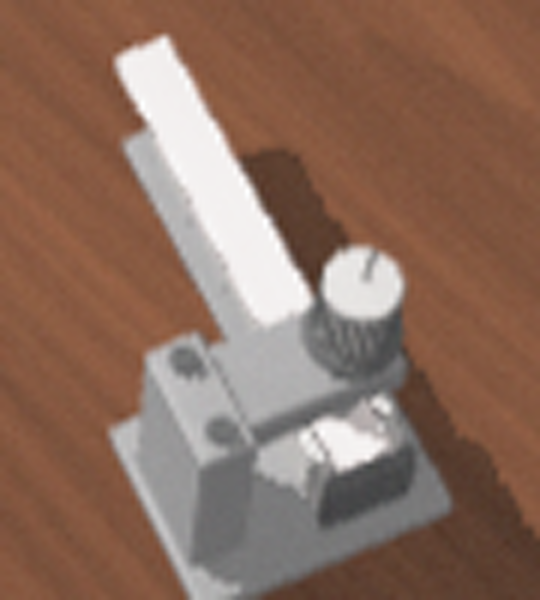

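View pics/wrist20.png

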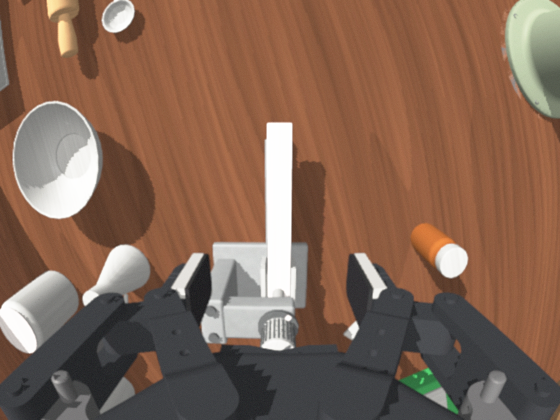

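View pics/scene20.png

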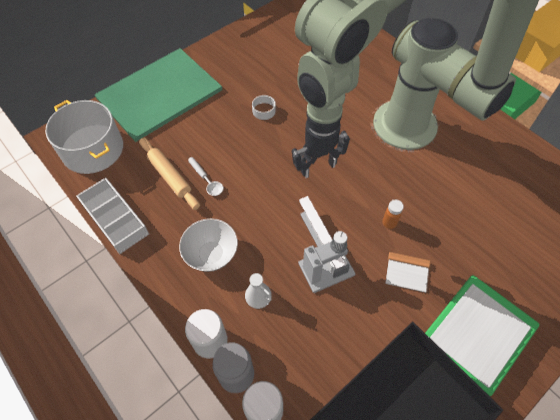

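```bash
python3 - <<'E'
from cell import bot
import cv2,numpy as np
a=cv2.imread("pics/scene0.png").astype(int);b=cv2.imread("pics/scene20.png").astype(int)
for n,(x,y,w,h) in dict(pin=(138,139,62,73),bowl=(178,216,60,57),shaker=(384,202,17,27),oil=(246,274,22,37),spoon=(190,161,34,32),scraper=(386,256,43,38),cutter=(252,100,23,22)).items(): print(n,np.abs(a-b)[y:y+h,x:x+w].mean().round(1))
bot.close_job(); print(bot.read_clock())
E
```

```text
pin 1.8
bowl 1.4
shaker 1.7
oil 1.5
spoon 1.6
scraper 1.5
cutter 1.8
the job is handed in; nothing more can be done
the job is handed in; nothing more can be done
```

The strip is clamped and home in the gauge. I handed the job in at about 42 s of the 72 s allowed, with the gripper clear of everything.

**What I did**
- I laid the strip's near end on the rail and slid it in. It rode slightly nose-up, so I set it down on the rail and gripped it again before it entered the channel.
- I slid it under the spindle until it met the stop. After letting go, I pushed its tail gently with the shut fingers, set to stop at a 5 N rise.
- I turned the thimble clockwise about 2.6 rad. Over the last two 0.12 rad steps the disc mark stopped following the thimble, which meant the ratchet was slipping. I stopped there, with roughly 0.2 rad of slip, and let go.

**Last checks**
- **Position:** the final pictures show the strip where the tail push left it. The push put its tail at about y = -209.3 mm of the gauge, against the expected -210 mm.
- **Bystanders:** the seven bystander areas of the scene picture match the first one to within noise.

**What disagreed**
- **Cameras:** the top camera read about 3 mm sideways off the wrist camera and the arm's own position. I used the latter two.
- **Force on the slide home:** the force stops showed mostly vertical force, not a clear push against the stop. I relied on the same stopping point on three tries, and on the tail push.
- **Slip moment:** the moment read after each step (up to about 0.1 N m in either direction) never showed the expected 0.23 N m, because it falls back in pauses. I judged slip from the disc mark.

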